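Load and start the parts washer

ROBOT

A 6-joint arm with a two-finger parallel gripper is mounted at the origin on the work surface. World frame = base frame: x ahead of the robot, y to its left, z up, the work surface at z = 0. Lengths are in mm, angles in degrees, forces in N, time in s.
With the tool pointing down it reaches from about 275 to 825 mm from the base axis. Payload 5.2 kg.
Tool frame: the origin (TCP) lies at the very end of the fingers, on their centre line; the grasp point (between the pads) lies 19 mm behind it (bot.grasp_offset is the distance from the TCP to the grasp point, in mm); y points along the fingers, x is the direction in which the jaws open and shut, and the axes are right-handed (so a half turn about y gives the same grasp; the last joint's range is limited). The gripper opens to 93 mm and grips with 3 to 60 N. Pads are 15 mm wide; open, the fingers measure 128 mm over their backs; the gripper's body (75 mm by 188 mm) begins 65 mm behind the grasp point.
Start: joints at [59.886, 14.817, 87.949, -0, 77.235, -11.62], TCP at [174.451, 521.605, 218.653] pointing down, gripper open.
Joint ranges: [-179.93, 179.93], [-52.35, 119.4], [10.71, 147.94], [-69.91, 249.91], [12.55, 155.21], [-178.61, 178.61]. Speed limits (degrees/s): [147.25, 147.25, 180, 180, 180, 180].

INTERFACE

Orientations are given as a 3x3 rotation matrix whose columns are the frame's x, y, z axes.
In Python, from bench import bot gives the robot as it stands. The module is installed in compiled form; this text tells all that it offers.
- The arm moves only by the tool send_rows, never from a script. Its argument "moves" is a list of rows, each an object with "dp": the shift along the world's x, y, z in mm, a list of three; "roll": the turn about the world's z in degrees. A call has 1 to 12 rows; each row shifts and turns the commanded pose from where the row before left it; what a row does not reach is not made up. A row lasts 1/8 s, in which the tool goes at most 62.5 mm and 10.7 degrees, less where a joint would pass 70% of its speed; a pose out of reach is approached as far as the arm can. A call with a gripper value outside its range is refused whole. "jaw" is the opening, from 0 (shut) to 1 (fully open), set as the call begins (left out, the last holds). The fingers move at their own pace and stop on an object; "squeeze" is the grip in N (left out, the last holds). Time passes only in rows, so rows that do not move let the fingers close. It gives the time, the measured TCP pose, the force and the opening at its end, in the units of the state.
- bot.observe(): the state, without advancing time (a new reading comes with each control period).
- bot.read_camera(name): name is "scene" or "top" or "wrist"; returns a dict with "color" (400x640x3 uint8, blue, green, red), "fx", "fy", "cx", "cy" (pixels), "R" (3x3) and "t" (3): a world point X has camera coordinates R X + t. Camera axes: x right, y down, z forward; pixel columns grow to the right and rows downward; lengths in mm; the calibration is good to about 2 mm. The wrist camera is an equidistant fisheye: a pixel r from the principal point sees the ray r / f radians off the axis. A picture is of the moment at which its call begins. There is no depth.
- bot.close_job(): hands the job in, once; it reports no verdict.
The state is a dict: "time": time; "joints": joint angles; "dq": joint speeds; "effort": joint torques, N m; "tool_pos": TCP position; "tool_rot": TCP orientation; "wrist_force": force on the tool from outside, world axes, zero at the start; "wrist_torque": the same for the moment, N m; "finger_gap": finger opening in mm.
Only numpy, scipy, OpenCV 4.12 (cv2) and the standard library are available. Lean on these libraries where they do the work, as an engineer would, in place of code of your own. Each camera call takes 0.05 s, during which the arm holds its last target.

TASK

Put all the loose steel pipe fittings (elbows, tees and hexagonal caps) from the bench into the tub of the parts washer, then set the loose cover on the tub so that it sits fully seated and level on the rim. Only then press the washer's sprung start lever down until it snaps and stays down by itself. Leave the paint can, the screw jar, the screwdriver and the tape measure where they are.

Things in the scene. Friction and masses are not known exactly. Their poses are not given: they have to be found in the camera images.
- washer: benchtop parts washer, fixed to the bench: a round open steel tub (168 mm outside, 160 mm inside, rim 140 mm and inner floor 46 mm above the bench) and, joined on its own +y side, a grey control box (120 x 70 mm, 112 mm high, its centre 127 mm from the tub's axis) with the start lever on top. Origin on the bench under the tub's axis; its yaw varies
- tub_rim (a point): centre of the tub's mouth, at the height of the rim; axes as the washer's
- start_lever (a joint): sprung start lever, a steel bar on top of the control box, hinged at its +x end, free end towards the washer's own -x (robot's side). 0 = raised, 0.5 rad above level; 0.5 = fully down and level. A spring (6 N at the pad) pushes it back up until about 0.32; beyond that it snaps down to 0.5 and the detent holds it
- lever_pad (a point): centre of the top face of the black press pad (24 x 36 mm) at the lever's free end, 86 mm from the hinge; about 172 mm above the bench when raised and 132 mm when latched. Pressed from above, it sinks about 40 mm and moves about 13 mm to the washer's -x. z of this point is the pad's face normal
- cover: loose round aluminium cover lying knob-up on the bench, 0.20 to 0.33 kg: flange 184 mm across, 6 mm thick; under it a bevelled disc 152 mm across, 10 mm deep, that drops into the tub with 4 mm clearance; a knob on top. Origin at the centre of the disc's underside, z up through the knob; flange underside at 10 mm, flange top 16 mm, knob top 50 mm. Seated, the flange lies on the rim
- cover_flange (a point): centre of the underside of the cover's flange, which meets the tub's rim (point tub_rim) when seated
- cover_knob (a point): centre of the top of the cover's knob, a black upright cylinder of 26 mm diameter and 34 mm high
- paint_can: small paint can, 90 mm diameter, 110 mm high; bystander; origin under its centre
- screw_jar: closed glass screw jar, 64 mm diameter, 85 mm high; bystander; origin under its centre
- screwdriver: screwdriver lying on the bench beyond the cover; bystander
- tape_measure: grey tape measure 70 x 35 x 65 mm standing on the bench; bystander; origin under its centre
- elbow1: steel 90-degree pipe elbow lying flat: two round legs of 30 mm diameter along its own +x and +y, each ending 34 mm from the corner; origin under the corner, leg axes 15 mm along its z; about 0.15 kg, may be absent. It can be pinched across a leg 23 mm from the corner
- elbow2: steel 90-degree pipe elbow lying flat: two round legs of 30 mm diameter along its own +x and +y, each ending 34 mm from the corner; origin under the corner, leg axes 15 mm along its z; about 0.15 kg, may be absent. It can be pinched across a leg 23 mm from the corner
- tee1: steel pipe tee lying flat: three round legs of 30 mm diameter along its own +x, +y and -y, each ending 34 mm from the junction; origin under the junction, leg axes 15 mm along its z; about 0.15 kg, may be absent. It can be pinched across a leg 23 mm from the junction
- tee2: steel pipe tee lying flat: three round legs of 30 mm diameter along its own +x, +y and -y, each ending 34 mm from the junction; origin under the junction, leg axes 15 mm along its z; about 0.15 kg, may be absent. It can be pinched across a leg 23 mm from the junction
- hexcap1: solid steel hexagonal pipe cap lying flat, 36 mm across flats, 22 mm high; origin at the centre of the underside, z its axis; one pair of flats faces its own +-x, the others at 60 and 120 degrees to it; about 0.15 kg, may be absent
- hexcap2: solid steel hexagonal pipe cap lying flat, 36 mm across flats, 22 mm high; origin at the centre of the underside, z its axis; one pair of flats faces its own +-x, the others at 60 and 120 degrees to it; about 0.15 kg, may be absent

How it is judged (in metres and radians):
On the way, in this order (a step that is already met when the one before it is completed fails the run):
1. every fitting present lies inside the tub, below its rim (horizontal distance between each of elbow1, elbow2, tee1, tee2, hexcap1, hexcap2 and tub_rim below 0.082 m and z of each of elbow1, elbow2, tee1, tee2, hexcap1, hexcap2 in the frame of tub_rim below -0.012 m), for 0.2 s.
2. the cover is seated and level on the tub's rim (horizontal distance between cover_flange and tub_rim below 0.008 m and z of cover_flange in the frame of tub_rim between -0.003 and 0.003 m and angle between cover's own z axis and vertical below 0.04 rad and height (world z) of cover_knob above 0.17 m), for 0.3 s.
3. the start lever is fully down (value of joint start_lever above 0.45 rad), for 0.3 s.
At the end, for the whole second after the job is handed in: Every fitting present is at rest inside the tub (within 82 mm of its axis, origin at least 12 mm below the rim); the cover lies knob-up on the rim, flange within 3 mm of rim height, within 8 mm of centre and 0.04 rad of level; the start lever stays latched above 0.45 rad (all of step 1 and all of step 2 and value of joint start_lever above 0.45 rad and linear speed of cover below 0.02 m/s and linear speed of each of elbow1, elbow2, tee1, tee2, hexcap1, hexcap2 below 0.03 m/s); the robot touches nothing.
It fails at once if a bystander (can, jar, screwdriver, tape measure) is moved by more than 4 cm (distance of any of paint_can, screw_jar, screwdriver, tape_measure from where it was at the start of the episode above 0.04 m).
Of elbow1, elbow2, tee1, tee2, hexcap1, hexcap2 only 4 to 6 are there at a start; the rules pass over those that are not, and their reading is None.
At some moment in a run one of elbow1, elbow2, tee1, tee2, hexcap1, hexcap2, cover may be knocked a few centimetres aside while the robot is not near it.
Once in a run the grip may slacken for a moment while it holds something.
It also fails if it takes over 210 s, if anything falls off the work surface, if the arm or the gripper's body presses on something with over 40 N, if the wrist force passes 120 N, or if a joint passes its speed limit or range.

## Working session

There is one attempt and no reset: what is moved stays moved. The work goes in short steps, Python scripts to look and compute and a tool call to move; the robot and the scene stay as the last step left them, time stands still between calls to the robot, and variables do not carry over. Pictures are saved under pics/ and viewed, and the job is handed in when it is done.

Besides the shell and the picture viewer there is one more tool, called after "Emit:" in YAML: its name, and indented under it one key for each argument. send_rows: Moves the arm, as the interface text tells. Its arguments: {"type":"object","properties":{"moves":{"type":"array"},"jaw":{"type":"number"},"squeeze":{"type":"number"}},"required":["moves"]}

```bash
mkdir -p pics; cat > h.py <<'E'
import numpy as np, cv2
from bench import bot
def cam(n,save=None):
    c=bot.read_camera(n)
    if save: cv2.imwrite('pics/'+save,c['color'])
    return c
def ray2z(c,u,v,z,fish=False):
    x=(u-c['cx'])/c['fx'];y=(v-c['cy'])/c['fy']
    if fish:
        r=np.hypot(x,y); d=np.array([np.sin(r)*x/max(r,1e-9),np.sin(r)*y/max(r,1e-9),np.cos(r)])
    else: d=np.array([x,y,1.])
    R=np.array(c['R']);t=np.array(c['t'])
    o=-R.T@t; w=R.T@d
    return o+w*(z-o[2])/w[2]
def proj(c,X,fish=False):
    p=np.array(c['R'])@np.array(X,float)+np.array(c['t'])
    if fish:
        r=np.hypot(p[0],p[1]);th=np.arctan2(r,p[2]);return c['cx']+c['fx']*th*p[0]/r,c['cy']+c['fy']*th*p[1]/r
    return c['cx']+c['fx']*p[0]/p[2],c['cy']+c['fy']*p[1]/p[2]
E
python3 - <<'E'
from h import *
for n in ['scene','top','wrist']:
    c=cam(n,n+'0.png'); print(n,c['fx'],c['cx'],c['cy'],np.round(-np.array(c['R']).T@np.array(c['t'])),np.round(c['R'],2).tolist())
s=bot.observe();print(s['time'],s['tool_pos'],np.round(s['tool_rot'],3).tolist(),s['finger_gap'],bot.grasp_offset)
E
```

```text
scene 405.35882081400666 314.2575388330743 199.80427146598157 [1084. -530.  680.] [[0.71, 0.71, -0.01], [0.4, -0.42, -0.82], [-0.58, 0.57, -0.58]]
top 368.86658698484365 324.7586118125896 193.76945797718363 [ 339.   42. 1077.] [[-0.01, -1.0, 0.02], [-0.99, 0.01, -0.17], [0.17, -0.02, -0.99]]
wrist 309.70691628693146 321.6447235374313 202.70089656458458 [ 98. 547. 383.] [[0.32, 0.95, -0.0], [0.91, -0.3, 0.29], [0.27, -0.09, -0.96]]
0.15 [174.25045225 521.24736321 218.02256492] [[0.317, -0.001, -0.948], [0.948, -0.001, 0.317], [-0.001, -1.0, 0.0]] 93.37968819552322 18.8
```

View pics/scene0.png

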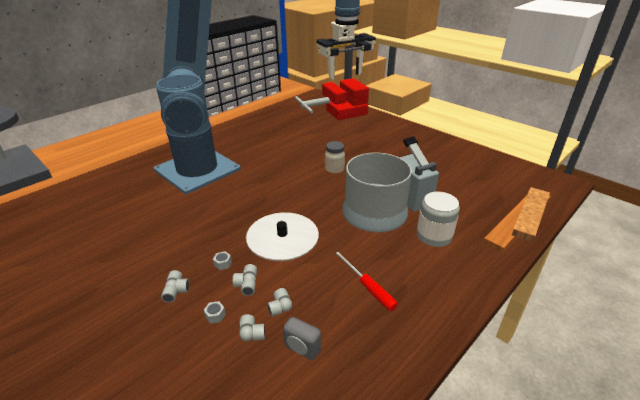

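View pics/top0.png

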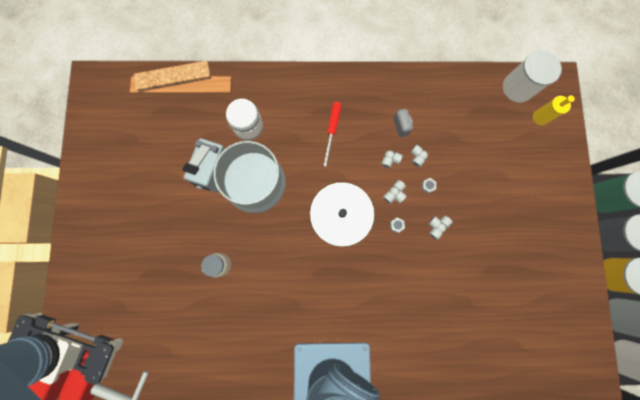

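View pics/wrist0.png

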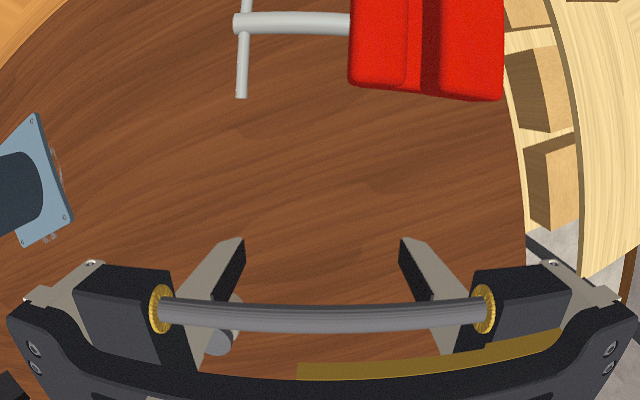

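```bash
python3 - <<'E'
from h import *
c=cv2.imread('pics/top0.png'); 
cv2.imwrite('pics/t0a.png',cv2.resize(c[130:250,370:470],None,fx=5,fy=5,interpolation=cv2.INTER_CUBIC))
cv2.imwrite('pics/t0b.png',cv2.resize(c[80:290,170:390],None,fx=2.8,fy=2.8,interpolation=cv2.INTER_CUBIC))
c=bot.read_camera('top')
for n,u,v,z in [('cover knob',342,212.5,50),('tub rim',248,177,140),('hexR',429,185,22),('hexL',398,225,22),('teeC',395,191,15),('teeR',440,226,15),('elL',390,158,15),('elR',419,155,15),('tape',404,122,40),('jar',213,265,85),('can',240,115,110)]:
    print(n,np.round(ray2z(c,u,v,z)))
E
```

```text
cover knob [459. -31.  50.]
tub rim [543. 217. 140.]
hexR [ 542. -290.   22.]
hexL [ 425. -194.   22.]
teeC [ 526. -191.   15.]
teeR [ 422. -317.   15.]
elL [ 626. -180.   15.]
elR [ 635. -267.   15.]
tape [ 729. -220.   40.]
jar [319. 313.  85.]
can [723. 249. 110.]
```

View pics/t0a.png

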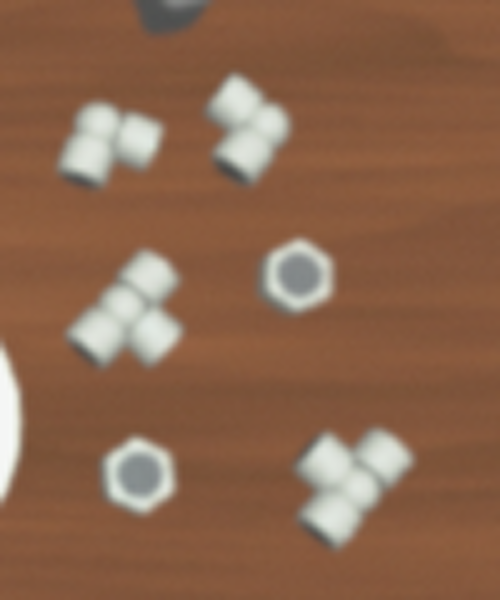

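View pics/t0b.png

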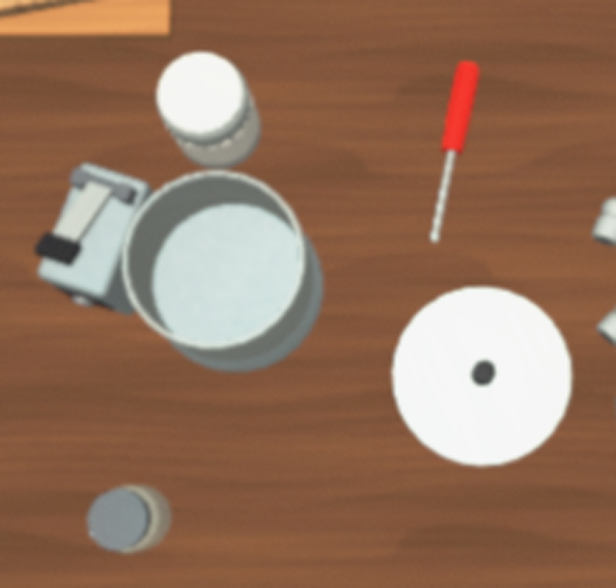

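Emit:
send_rows:
  moves:
    - {"dp": [0,0,30],"roll": 0}
    - {"dp": [30,-55,20],"roll": 0}
    - {"dp": [35,-60,0],"roll": 0}
    - {"dp": [35,-60,0],"roll": 0}
    - {"dp": [35,-60,0],"roll": 0}
    - {"dp": [35,-60,0],"roll": 0}
    - {"dp": [35,-60,0],"roll": 0}
    - {"dp": [35,-60,0],"roll": 0}
    - {"dp": [35,-60,0],"roll": 0}
    - {"dp": [35,-60,0],"roll": 0}
    - {"dp": [35,-60,0],"roll": 0}
    - {"dp": [35,-60,0],"roll": 0}

```text
time: 1.7
tool_pos: [518.5, -72.5, 267.6]
tool_rot: [[0.318, 0.0, -0.948], [0.948, 0.0, 0.318], [0.0, -1.0, -0.0]]
wrist_force: [0.8, 1.2, 0.6]
finger_gap: 93.0
```

Emit:
send_rows:
  moves:
    - {"dp": [35,-60,-30],"roll": 0}
    - {"dp": [30,-60,-30],"roll": 0}
    - {"dp": [0,-30,0],"roll": 0}
    - {"dp": [0,0,0],"roll": 0}

```text
time: 2.2
tool_pos: [571.9, -203.3, 216.0]
tool_rot: [[0.32, -0.002, -0.947], [0.947, 0.001, 0.32], [0.0, -1.0, 0.002]]
wrist_force: [-0.1, 1.3, 1.3]
finger_gap: 93.0
```

```bash
cat >> h.py <<'E'
def look(name):
    c=cam('wrist',name); s=bot.observe(); print(np.round(s['time'],2),np.round(s['tool_pos'],1),np.round(np.degrees(np.arctan2(s['tool_rot'][1][0],s['tool_rot'][0][0])),1),round(s['finger_gap'],1),np.round(s['wrist_force'],1)); return c
E
python3 -c "
from h import *
look('w1.png')"
```

```text
2.25 [ 572.  -201.7  216.7] 71.4 92.7 [-0.2  0.5  1. ]
```

View pics/w1.png

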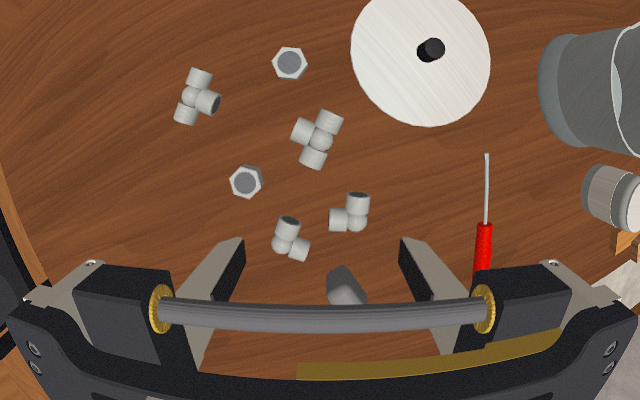

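```bash
python3 - <<'E'
import cv2
c=cv2.imread('pics/w1.png')[40:270,160:380]
cv2.imwrite('pics/w1z.png',cv2.resize(c,None,fx=2.6,fy=2.6,interpolation=cv2.INTER_CUBIC))
E
```

```text
(no output)
```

View pics/w1z.png

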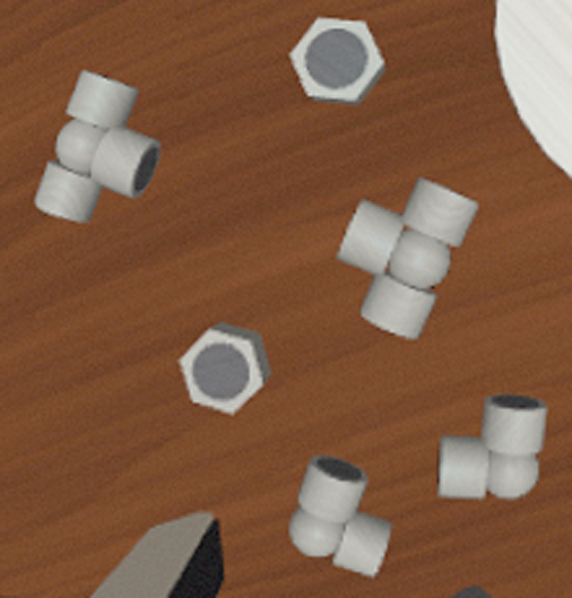

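```bash
cat > fit.py <<'E'
from h import *
from scipy.optimize import minimize
S=4
def parts(kind):
    a=np.linspace(0,2*np.pi,24,endpoint=False); out=[]
    if kind=='hex':
        r=18/np.cos(np.pi/6); ang=np.radians(30+60*np.arange(6))
        P=np.c_[r*np.cos(ang),r*np.sin(ang)]
        return [np.vstack([np.c_[P,np.zeros(6)],np.c_[P,np.full(6,22)]])]
    u=np.linspace(-1,1,9)
    sph=np.array([[14*np.sqrt(1-z*z)*np.cos(t),14*np.sqrt(1-z*z)*np.sin(t),15+14*z] for z in u for t in a]); out.append(sph)
    for d in {'elbow':[0,90],'tee':[0,90,270]}[kind]:
        t=np.radians(d); ax=np.array([np.cos(t),np.sin(t),0]); n=np.array([-np.sin(t),np.cos(t),0]); k=np.array([0,0,1])
        out.append(np.array([ax*l+15*np.cos(b)*n+(15+15*np.sin(b))*k for l in (10,34) for b in a]))
    return out
def sil(c,kind,p,roi,fish,z0=0):
    x0,y0,x1,y1=roi; m=np.zeros(((y1-y0)*S,(x1-x0)*S),np.uint8)
    R=np.array([[np.cos(p[2]),-np.sin(p[2]),0],[np.sin(p[2]),np.cos(p[2]),0],[0,0,1]])
    for q in parts(kind):
        W=q@R.T+np.array([p[0],p[1],z0])
        px=np.array([proj(c,w,fish) for w in W]); px=((px+0.5-[x0,y0])*S)
        cv2.fillConvexPoly(m,cv2.convexHull(np.round(px).astype(np.int32)),1)
    return m
def maskof(img,roi):
    x0,y0,x1,y1=roi; hsv=cv2.cvtColor(img[y0:y1,x0:x1],cv2.COLOR_BGR2HSV)
    m=(hsv[...,1]<70).astype(np.uint8)*255
    m=cv2.resize(m,None,fx=S,fy=S,interpolation=cv2.INTER_LINEAR)
    return (m>127).astype(np.uint8)
def fit(c,kind,p0,fish=True,r=30,cam_r=None,z0=0):
    u,v=proj(c,[p0[0],p0[1],12+z0],fish); roi=(int(max(0,u-r)),int(max(0,v-r)),int(min(640,u+r)),int(min(400,v+r)))
    M=maskof(c['color'],roi)
    n,lab,st,_=cv2.connectedComponentsWithStats(M)
    # keep component nearest to the centre
    d=[np.min(np.hypot(*(np.argwhere(lab==i).T-np.array([[(v-roi[1])*S],[(u-roi[0])*S]])))) if st[i,4]>30*S*S/4 else 1e9 for i in range(1,n)]
    M=(lab==1+int(np.argmin(d))).astype(np.uint8)
    def cost(q):
        s=sil(c,kind,[q[0],q[1],q[2]/20],roi,fish,z0); return -np.sum(s&M)/max(1,np.sum(s|M))
    best=None
    for dy in ([0,30,-30] if kind=='hex' else [0,20,-20]):
        x=np.array([p0[0],p0[1],(p0[2]+np.radians(dy))*20])
        o=minimize(cost,x,method='Nelder-Mead',options=dict(initial_simplex=[x,x+[8,0,0],x+[0,8,0],x+[0,0,5]],xatol=.1,fatol=1e-4))
        if best is None or o.fun<best.fun: best=o
    q=best.x; return np.round([q[0],q[1],np.degrees(q[2]/20)],1),round(-best.fun,3)
E
cat > run1.py <<'E'
from fit import *
c=look('w2.png')
def P(x,y): return ray2z(c,160+x/2.6,40+y/2.6,15,True)
def guess(j,leg): # +x leg pixel
    a=P(*j);b=P(*leg); return [a[0],a[1],np.arctan2(b[1]-a[1],b[0]-a[0])]
T=dict(teeR=('tee',guess((80,145),(140,160))),teeC=('tee',guess((420,260),(365,235))),
 elL=('elbow',guess((512,470),(512,425))),elL_alt=('elbow',guess((512,470),(455,468))),
 elR=('elbow',guess((315,532),(332,490))),elR_alt=('elbow',guess((315,532),(365,545))),
 hexR=('hex',guess((222,372),(260,372))),hexL=('hex',guess((337,60),(380,60))))
for k,(kind,g) in T.items(): print(k,np.round(g,2),*fit(c,kind,g))
E
python3 run1.py
```

```text
2.3 [ 572.1 -200.7  217.2] 71.5 92.9 [-0.4 -0.4 -0.4]
teeR [ 418.53 -320.19    0.94] [ 374.8 -346.3 -121. ] -0.0
teeC [ 527.37 -186.48   -2.33] [ 567.  -150.8 -230.1] -0.0
elL [ 637.77 -176.31    2.85] [ 681.3 -158.5  161.1] -0.0
elL_alt [ 637.77 -176.31   -1.94] [ 662.7 -132.8 -169.1] -0.0
elR [ 638.12 -279.47    2.42] [ 646.1 -311.5  196. ] -0.0
elR_alt [ 638.12 -279.47    0.97] [ 654.3 -312.7   74.4] -520947305103347.94
hexR [ 546.46 -292.66    1.24] [ 582.9 -278.4   32.6] -0.0
hexL [ 427.96 -192.23    1.22] [ 452.4 -182.4   58. ] -762861092333218.2fit.py:37: RuntimeWarning: overflow encountered in scalar negative
  s=sil(c,kind,[q[0],q[1],q[2]/20],roi,fish,z0); return -np.sum(s&M)/max(1,np.sum(s|M))
```

```bash
sed -i 's/-np.sum(s&M)\/max(1,np.sum(s|M))/-float(np.sum(s\&M))\/max(1.,float(np.sum(s|M)))/' fit.py; python3 run1.py
```

```text
2.35 [ 572.2 -200.2  217.6] 71.5 92.8 [-0.7  0.5  0.1]
teeR [ 418.82 -319.63    0.94] [ 418.6 -320.    47.6] 0.962
teeC [ 527.63 -185.61   -2.33] [ 525.3 -188.9 -132.8] 0.969
elL [ 638.19 -175.29    2.85] [ 636.2 -179.8  158. ] 0.958
elL_alt [ 638.19 -175.29   -1.94] [ 614.8 -181.8  -60.1] 0.66
elR [ 638.68 -278.61    2.42] [ 640.5 -258.2  192.7] 0.68
elR_alt [ 638.68 -278.61    0.98] [ 635.7 -279.3   51.5] 0.954
hexR [ 546.88 -291.92    1.24] [ 544.2 -292.9   83.7] 0.972
hexL [ 428.1  -191.5     1.22] [ 427.3 -194.    93.1] 0.973
```

Emit:
send_rows:
  moves:
    - {"dp": [-35,-20,-20],"roll": -6}
    - {"dp": [-35,-20,-30],"roll": -6}
    - {"dp": [-35,-20,-30],"roll": -6}
    - {"dp": [-35,-20,-30],"roll": -6}
    - {"dp": [-32,-23,-20],"roll": 0}
    - {"dp": [0,0,0],"roll": 0}
    - {"dp": [0,0,0],"roll": 0}
  jaw: 0.56

```text
time: 3.22
tool_pos: [401.3, -303.6, 88.4]
tool_rot: [[0.675, 0.002, -0.738], [0.738, -0.001, 0.675], [0.0, -1.0, -0.002]]
wrist_force: [-0.1, 0.0, 0.9]
finger_gap: 52.3
```

```bash
python3 -c "
from fit import *
c=look('w3.png'); print(np.round(bot.observe()['joints'],1))
print(fit(c,'tee',[418.6,-320,np.radians(47.6)],r=70))"
```

```text
3.28 [ 401.7 -303.7   88.5] 47.6 52.2 [0.2 0.8 0.4]
[-49.8  17.5 104.4   0.   58.  -97.4]
(array([ 418.8, -319.6,   47. ]), np.float64(0.966))
```

View pics/w3.png

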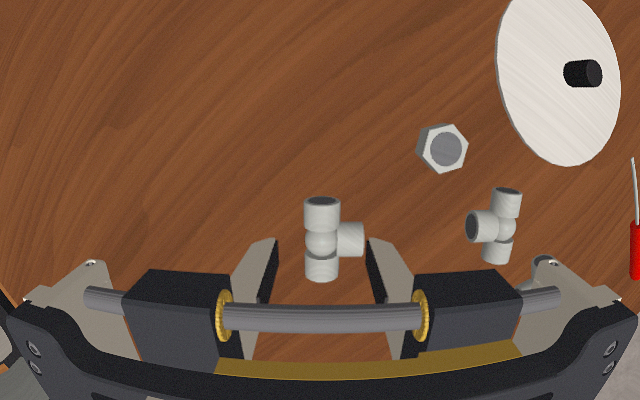

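```bash
python3 -c "
from fit import *
c=bot.read_camera('wrist')
for z in (88,50,15): print(proj(c,[401.7,-303.7,z],True))"
```

```text
(np.float64(321.4162091067726), np.float64(251.61732895522533))
(np.float64(321.40013034687246), np.float64(228.07700240645318))
(np.float64(321.3898676940207), np.float64(212.2199394766429))
```

Emit:
send_rows:
  moves:
    - {"dp": [-1,1,-35],"roll": 0}
    - {"dp": [0,0,-30],"roll": 0}
    - {"dp": [0,0,-19],"roll": 0}
    - {"dp": [0,0,0],"roll": 0}

```text
time: 3.82
tool_pos: [399.7, -301.8, 2.7]
tool_rot: [[0.674, -0.001, -0.738], [0.738, 0.002, 0.674], [0.0, -1.0, 0.002]]
wrist_force: [0.6, 0.4, 0.3]
finger_gap: 52.2
```

Emit:
send_rows:
  moves:
    - {"dp": [0,0,0],"roll": 0}
    - {"dp": [0,0,0],"roll": 0}
    - {"dp": [0,0,0],"roll": 0}
    - {"dp": [0,0,0],"roll": 0}
  jaw: 0
  squeeze: 35

```text
time: 4.32
tool_pos: [399.9, -303.5, 4.2]
tool_rot: [[0.676, 0.001, -0.737], [0.737, -0.001, 0.676], [0.0, -1.0, -0.002]]
wrist_force: [0.4, 1.6, 6.2]
finger_gap: 29.2
```

Emit:
send_rows:
  moves:
    - {"dp": [0,0,30],"roll": 0}
    - {"dp": [0,0,50],"roll": 0}
    - {"dp": [0,0,50],"roll": 0}
    - {"dp": [0,0,40],"roll": 0}
    - {"dp": [0,0,30],"roll": 0}

```text
time: 4.95
tool_pos: [399.2, -303.3, 205.2]
tool_rot: [[0.676, 0.001, -0.737], [0.737, -0.001, 0.676], [-0.0, -1.0, -0.001]]
wrist_force: [-0.7, 0.4, -1.9]
finger_gap: 29.2
```

```bash
python3 - <<'E'
from h import *
c=bot.read_camera('top')
print(ray2z(c,170+213/2.8-.3,80+259/2.8-.3,140))
def P(x,y,z): return ray2z(c,170+x/2.8-.3,80+y/2.8-.3,z)
pad=P(58,248,172); hinge=P(105,183,135); print(pad,hinge, np.degrees(np.arctan2(*(hinge-pad)[[1,0]])))
bx=[P(78,163,112),P(150,183,112)];print(bx)
img=c['color'].copy()
img=cv2.resize(img[80:290,130:390],None,fx=3,fy=3,interpolation=cv2.INTER_CUBIC)
X=ray2z(c,170+213/2.8-.3,80+259/2.8-.3,140)
for r,z in ((84,140),(80,140)):
  for a in np.radians(range(0,360,6)):
    u,v=proj(c,[X[0]+r*np.cos(a),X[1]+r*np.sin(a),z]); cv2.circle(img,(int((u-130+.5)*3),int((v-80+.5)*3)),1,(0,0,255),-1)
cv2.imwrite('pics/t1.png',img)
E
```

```text
[555.30742936 223.12801063 140.        ]
[558.5631173  354.79054027 172.        ] [630.03671188 326.96458191 135.        ] -21.271859855551234
[array([657.22996989, 360.64822284, 112.        ]), array([637.03473787, 290.88531727, 112.        ])]
```

View pics/t1.png

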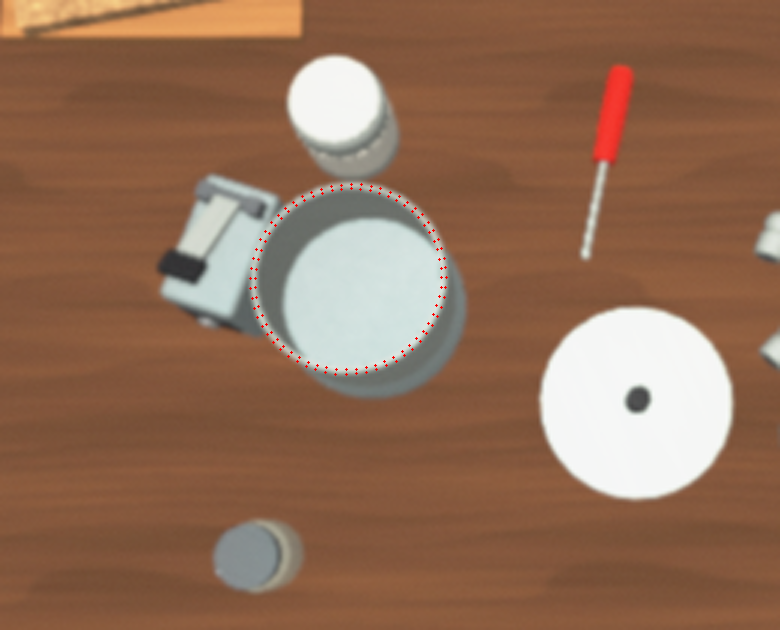

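Emit:
send_rows:
  moves:
    - {"dp": [13,30,0],"roll": -6}
    - {"dp": [13,44,0],"roll": -6}
    - {"dp": [13,44,0],"roll": -6}
    - {"dp": [13,44,0],"roll": -6}
    - {"dp": [13,44,0],"roll": -6}
    - {"dp": [13,44,0],"roll": -6}
    - {"dp": [13,44,0],"roll": -6}
    - {"dp": [13,44,0],"roll": -6}
    - {"dp": [13,44,0],"roll": -6}
    - {"dp": [13,44,0],"roll": -6}
    - {"dp": [13,44,0],"roll": -6}
    - {"dp": [13,44,0],"roll": -2}

```text
time: 6.5
tool_pos: [555.1, 212.1, 202.2]
tool_rot: [[0.936, -0.001, 0.352], [-0.352, -0.0, 0.936], [-0.001, -1.0, -0.001]]
wrist_force: [0.4, -1.5, -1.2]
finger_gap: 29.2
```

Emit:
send_rows:
  moves:
    - {"dp": [0,12,0],"roll": 0}
    - {"dp": [0,0,0],"roll": 0}
    - {"dp": [0,0,0],"roll": 0}

```text
time: 6.88
tool_pos: [554.9, 221.6, 203.0]
tool_rot: [[0.936, -0.001, 0.351], [-0.351, -0.001, 0.936], [-0.001, -1.0, -0.001]]
wrist_force: [1.1, -0.4, -1.6]
finger_gap: 29.1
```

```bash
python3 -c "
from fit import *
c=look('w4.png')
im=c['color']
for r in (80,84):
  for a in np.radians(range(0,360,5)):
    u,v=proj(c,[555.3+r*np.cos(a),223.1+r*np.sin(a),140],True); cv2.circle(im,(int(u),int(v)),0,(0,0,255),-1)
cv2.imwrite('pics/w4o.png',im)
"
```

```text
6.92 [555.1 221.5 203.2] -20.6 29.4 [-0.1 -0.7 -1.4]
```

View pics/w4o.png

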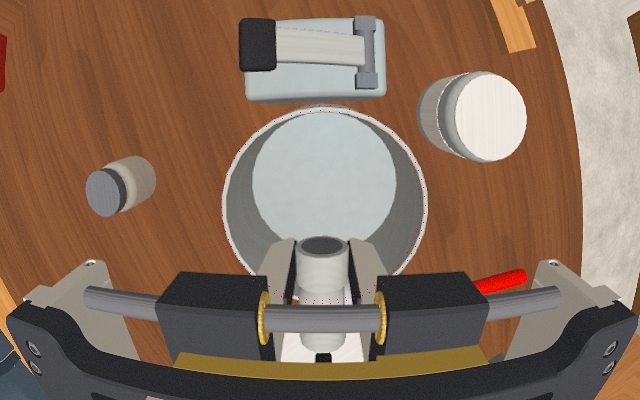

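Emit:
send_rows:
  moves:
    - {"dp": [0,0,-40],"roll": 0}
    - {"dp": [0,0,-40],"roll": 0}
    - {"dp": [0,0,-30],"roll": 0}
    - {"dp": [0,0,-13],"roll": 0}
    - {"dp": [0,0,0],"roll": 0}
    - {"dp": [0,0,0],"roll": 0}

```text
time: 7.68
tool_pos: [556.5, 222.8, 81.9]
tool_rot: [[0.937, 0.003, 0.351], [-0.351, 0.001, 0.937], [0.002, -1.0, 0.001]]
wrist_force: [0.7, -0.5, -0.5]
finger_gap: 29.0
```

Emit:
send_rows:
  moves:
    - {"dp": [0,0,0],"roll": 0}
    - {"dp": [0,0,0],"roll": 0}
    - {"dp": [0,0,0],"roll": 0}
    - {"dp": [0,0,40],"roll": 0}
    - {"dp": [0,0,50],"roll": 0}
    - {"dp": [0,0,40],"roll": 0}
    - {"dp": [0,0,0],"roll": 0}
  jaw: 0.5

```text
time: 8.55
tool_pos: [557.5, 223.5, 214.6]
tool_rot: [[0.937, 0.008, 0.35], [-0.35, 0.002, 0.937], [0.007, -1.0, 0.004]]
wrist_force: [0.3, -0.8, -0.7]
finger_gap: 46.6
```

```bash
python3 -c "
from fit import *
c=look('w5.png');cam('top','t5.png')"
```

```text
8.6 [556.1 223.1 212.1] -20.5 46.4 [-0.7 -0.2 -0.6]
```

View pics/w5.png

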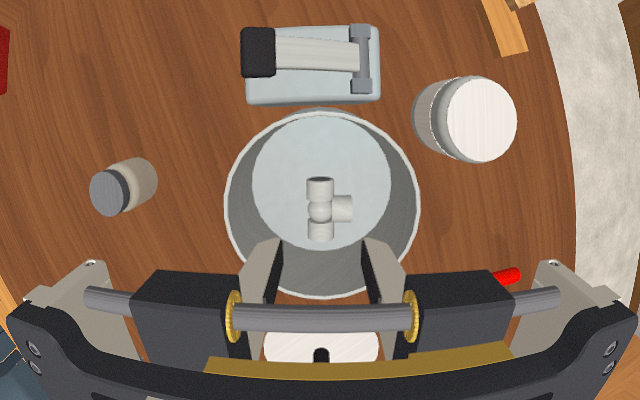

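Emit:
send_rows:
  moves:
    - {"dp": [-13,-42,0],"roll": -6}
    - {"dp": [-13,-42,0],"roll": -0.6}
    - {"dp": [-13,-42,0],"roll": 0}
    - {"dp": [-13,-42,0],"roll": 0}
    - {"dp": [-13,-42,0],"roll": 0}
    - {"dp": [-13,-42,-20],"roll": 0}
    - {"dp": [-13,-42,-30],"roll": 0}
    - {"dp": [-13,-42,-30],"roll": 0}
    - {"dp": [-13,-42,-30],"roll": 0}
    - {"dp": [-12,-39,-12],"roll": 0}
    - {"dp": [0,0,0],"roll": 0}
    - {"dp": [0,0,0],"roll": 0}
  jaw: 0.62

```text
time: 10.15
tool_pos: [425.6, -193.2, 87.5]
tool_rot: [[0.89, -0.002, 0.456], [-0.456, 0.002, 0.89], [-0.002, -1.0, 0.001]]
wrist_force: [-0.2, -1.0, 0.5]
finger_gap: 57.2
```

```bash
python3 -c "
from fit import *
c=look('w6.png')
print(fit(c,'hex',[427.3,-194,np.radians(93)],r=60))"
```

```text
10.2 [ 426.1 -193.    87.9] -27.1 57.8 [-0.9  1.4  0.3]
(array([ 427.4, -193.7,   93.8]), np.float64(0.977))
```

View pics/w6.png

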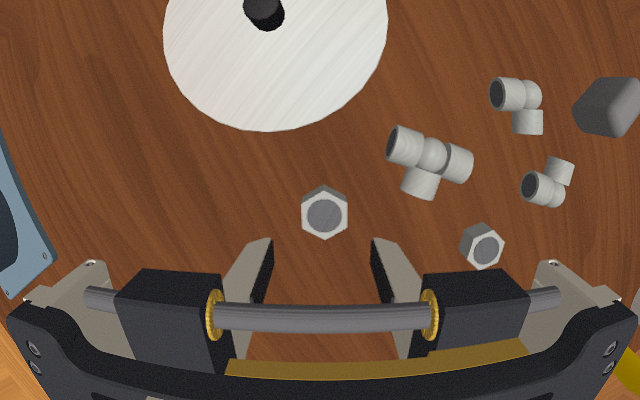

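Emit:
send_rows:
  moves:
    - {"dp": [1,-0.5,-35],"roll": 1}
    - {"dp": [0,0,-30],"roll": 0}
    - {"dp": [0,0,-20],"roll": 0}
    - {"dp": [0,0,0],"roll": 0}

```text
time: 10.7
tool_pos: [426.7, -192.7, 2.5]
tool_rot: [[0.899, -0.002, 0.438], [-0.438, 0.002, 0.899], [-0.003, -1.0, 0.001]]
wrist_force: [0.4, 1.2, 0.1]
finger_gap: 57.5
```

Emit:
send_rows:
  moves:
    - {"dp": [0,0,0],"roll": 0}
    - {"dp": [0,0,0],"roll": 0}
    - {"dp": [0,0,0],"roll": 0}
    - {"dp": [0,0,0],"roll": 0}
  jaw: 0

```text
time: 11.2
tool_pos: [427.8, -194.8, 4.2]
tool_rot: [[0.898, 0.001, 0.44], [-0.44, -0.001, 0.898], [0.001, -1.0, -0.0]]
wrist_force: [-0.3, 1.7, 7.1]
finger_gap: 35.8
```

Emit:
send_rows:
  moves:
    - {"dp": [0,0,30],"roll": 0}
    - {"dp": [0,0,50],"roll": 0}
    - {"dp": [0,0,50],"roll": 0}
    - {"dp": [0,0,40],"roll": 0}
    - {"dp": [0,0,30],"roll": 0}

```text
time: 11.82
tool_pos: [427.4, -194.8, 205.4]
tool_rot: [[0.898, 0.002, 0.44], [-0.44, -0.001, 0.898], [0.002, -1.0, -0.0]]
wrist_force: [0.8, -0.2, -2.2]
finger_gap: 35.5
```

Emit:
send_rows:
  moves:
    - {"dp": [12,30,0],"roll": 5.5}
    - {"dp": [12,39,0],"roll": 0}
    - {"dp": [12,40,0],"roll": 0}
    - {"dp": [12,40,0],"roll": 0}
    - {"dp": [12,40,0],"roll": 0}
    - {"dp": [12,40,0],"roll": 0}
    - {"dp": [12,40,0],"roll": 0}
    - {"dp": [12,40,0],"roll": 0}
    - {"dp": [12,40,0],"roll": 0}
    - {"dp": [12,40,0],"roll": 0}
    - {"dp": [12,40,0],"roll": 0}
    - {"dp": [9,25,0],"roll": 0}

```text
time: 13.32
tool_pos: [568.2, 261.2, 202.8]
tool_rot: [[0.936, -0.001, 0.351], [-0.351, 0.0, 0.936], [-0.001, -1.0, -0.0]]
wrist_force: [0.2, 0.7, -2.5]
finger_gap: 35.6
```

Emit:
send_rows:
  moves:
    - {"dp": [0,0,0],"roll": 0}
    - {"dp": [0,0,-40],"roll": 0}
    - {"dp": [0,0,-40],"roll": 0}
    - {"dp": [0,0,-30],"roll": 0}
    - {"dp": [0,0,-15],"roll": 0}
    - {"dp": [0,0,0],"roll": 0}

```text
time: 14.08
tool_pos: [567.7, 258.5, 77.7]
tool_rot: [[0.936, -0.002, 0.352], [-0.352, -0.001, 0.936], [-0.002, -1.0, -0.001]]
wrist_force: [-0.8, -1.0, -1.2]
finger_gap: 35.8
```

Emit:
send_rows:
  moves:
    - {"dp": [0,0,0],"roll": 0}
    - {"dp": [0,0,0],"roll": 0}
    - {"dp": [0,0,0],"roll": 0}
    - {"dp": [0,0,40],"roll": 0}
    - {"dp": [0,0,50],"roll": 0}
    - {"dp": [0,0,40],"roll": 0}
  jaw: 0.52

```text
time: 14.82
tool_pos: [568.7, 259.6, 211.0]
tool_rot: [[0.936, 0.002, 0.352], [-0.352, 0.001, 0.936], [0.002, -1.0, 0.001]]
wrist_force: [0.0, 0.3, -0.5]
finger_gap: 48.3
```

```bash
python3 -c "
from fit import *
c=look('w7.png')
t=cam('top','t7.png')"
```

```text
14.88 [571.2 260.3 217.1] -20.6 48.3 [0.8 0.8 4.2]
```

View pics/w7.png

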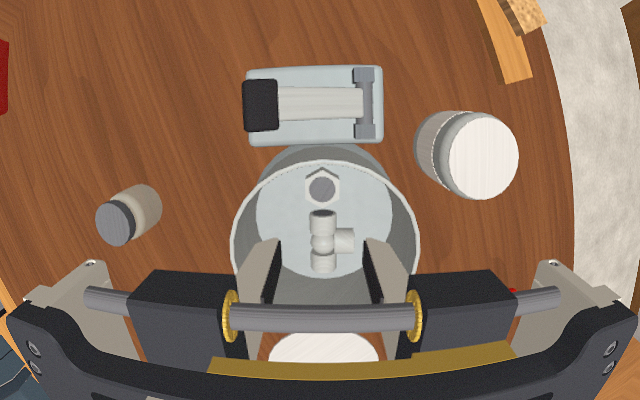

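View pics/t7.png

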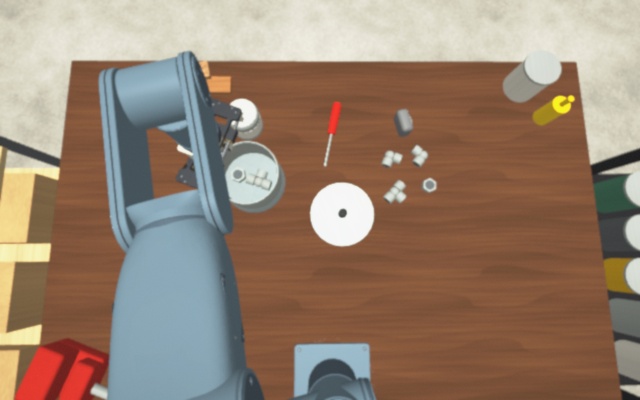

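Emit:
send_rows:
  moves:
    - {"dp": [-2,-40,0],"roll": -5}
    - {"dp": [-2,-46,0],"roll": -5}
    - {"dp": [-2,-46,0],"roll": -5.7}
    - {"dp": [-2,-46,0],"roll": 0}
    - {"dp": [-2,-46,0],"roll": 0}
    - {"dp": [-2,-46,0],"roll": 0}
    - {"dp": [-2,-46,0],"roll": 0}
    - {"dp": [-2,-46,0],"roll": 0}
    - {"dp": [-2,-46,-20],"roll": 0}
    - {"dp": [-2,-46,-30],"roll": 0}
    - {"dp": [-2,-46,-30],"roll": 0}
    - {"dp": [-3,-46,-30],"roll": 0}
  jaw: 0.62

```text
time: 16.42
tool_pos: [542.9, -287.8, 97.0]
tool_rot: [[0.806, -0.0, 0.592], [-0.592, 0.0, 0.806], [-0.0, -1.0, 0.0]]
wrist_force: [0.8, -0.6, 0.1]
finger_gap: 57.7
```

Emit:
send_rows:
  moves:
    - {"dp": [0,-7,-10],"roll": 0}
    - {"dp": [0,0,0],"roll": 0}
    - {"dp": [0,0,0],"roll": 0}

```text
time: 16.8
tool_pos: [543.9, -292.5, 89.3]
tool_rot: [[0.807, 0.001, 0.591], [-0.591, -0.0, 0.807], [0.001, -1.0, 0.0]]
wrist_force: [-0.1, 0.7, 0.4]
finger_gap: 57.6
```

```bash
python3 -c "
from fit import *
c=look('w8.png')
print(fit(c,'hex',[544,-293,np.radians(83.7)],r=60))
cv2.imwrite('pics/a.png',c['color'])"
```

```text
16.85 [ 544.2 -292.5   89.6] -36.2 57.5 [-0.1  1.   1.1]
(array([ 544. , -292.9,   84.8]), np.float64(0.981))
```

View pics/w8.png

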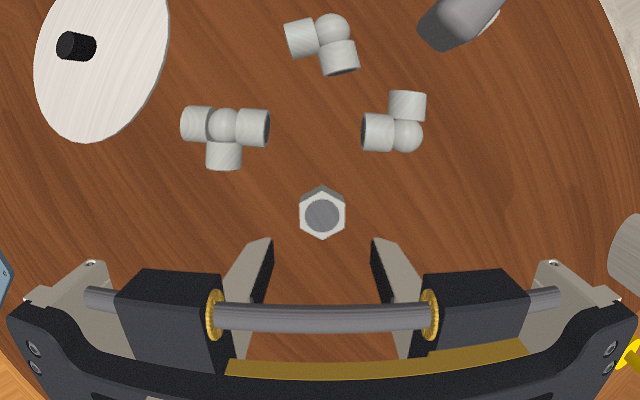

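Emit:
send_rows:
  moves:
    - {"dp": [0,0,-35],"roll": 1}
    - {"dp": [0,0,-30],"roll": 0}
    - {"dp": [0,0,-21],"roll": 0}
    - {"dp": [0,0,0],"roll": 0}

```text
time: 17.35
tool_pos: [543.6, -292.4, 2.4]
tool_rot: [[0.817, -0.0, 0.577], [-0.577, 0.0, 0.817], [-0.0, -1.0, 0.0]]
wrist_force: [1.0, -0.0, 0.7]
finger_gap: 58.0
```

Emit:
send_rows:
  moves:
    - {"dp": [0,0,0],"roll": 0}
    - {"dp": [0,0,0],"roll": 0}
    - {"dp": [0,0,0],"roll": 0}
    - {"dp": [0,0,0],"roll": 0}
  jaw: 0

```text
time: 17.85
tool_pos: [543.8, -293.8, 3.4]
tool_rot: [[0.816, 0.001, 0.578], [-0.578, -0.001, 0.816], [0.001, -1.0, 0.0]]
wrist_force: [0.0, 1.5, 6.4]
finger_gap: 35.7
```

Emit:
send_rows:
  moves:
    - {"dp": [0,0,30],"roll": 0}
    - {"dp": [0,0,50],"roll": 0}
    - {"dp": [0,0,50],"roll": 0}
    - {"dp": [0,0,40],"roll": 0}
    - {"dp": [0,0,30],"roll": 0}

```text
time: 18.48
tool_pos: [543.4, -293.8, 204.3]
tool_rot: [[0.816, 0.001, 0.578], [-0.578, -0.001, 0.816], [0.001, -1.0, -0.0]]
wrist_force: [0.2, -0.0, -1.5]
finger_gap: 35.8
```

Emit:
send_rows:
  moves:
    - {"dp": [-2,35,0],"roll": 8.5}
    - {"dp": [-3,44,0],"roll": 9}
    - {"dp": [-3,44,0],"roll": 9}
    - {"dp": [-3,44,0],"roll": 9}
    - {"dp": [-3,44,0],"roll": 9}
    - {"dp": [-3,44,0],"roll": 9}
    - {"dp": [-3,44,0],"roll": 9}
    - {"dp": [-3,44,0],"roll": 9}
    - {"dp": [-2,44,0],"roll": 9}
    - {"dp": [-2,44,0],"roll": 9}
    - {"dp": [-2,44,0],"roll": 9}
    - {"dp": [-2,44,0],"roll": 6}

```text
time: 19.98
tool_pos: [511.8, 226.6, 202.0]
tool_rot: [[0.351, -0.001, -0.936], [0.936, -0.0, 0.351], [-0.0, -1.0, 0.0]]
wrist_force: [0.3, -0.7, -1.8]
finger_gap: 35.8
```

Emit:
send_rows:
  moves:
    - {"dp": [0,3,0],"roll": 0}
    - {"dp": [0,0,0],"roll": 0}
    - {"dp": [0,0,-20],"roll": 0}

```text
time: 20.35
tool_pos: [513.6, 227.4, 183.5]
tool_rot: [[0.357, 0.003, -0.934], [0.934, 0.0, 0.357], [0.001, -1.0, -0.003]]
wrist_force: [-0.6, 0.7, -2.1]
finger_gap: 35.8
```

Emit:
send_rows:
  moves:
    - {"dp": [0,0,-35],"roll": 0}
    - {"dp": [0,0,-35],"roll": 0}
    - {"dp": [0,0,-25],"roll": 0}
    - {"dp": [0,0,-6],"roll": 0}
    - {"dp": [0,0,0],"roll": 0}
    - {"dp": [0,0,0],"roll": 0}

```text
time: 21.1
tool_pos: [513.4, 228.3, 82.7]
tool_rot: [[0.356, 0.002, -0.935], [0.935, 0.0, 0.356], [0.001, -1.0, -0.002]]
wrist_force: [0.1, -0.6, -1.3]
finger_gap: 35.8
```

Emit:
send_rows:
  moves:
    - {"dp": [0,0,0],"roll": 0}
    - {"dp": [0,0,0],"roll": 0}
    - {"dp": [0,0,0],"roll": 0}
    - {"dp": [0,0,40],"roll": 0}
    - {"dp": [0,0,50],"roll": 0}
    - {"dp": [0,0,40],"roll": 0}
  jaw: 0.52

```text
time: 21.85
tool_pos: [512.5, 228.5, 213.5]
tool_rot: [[0.355, 0.001, -0.935], [0.935, 0.0, 0.355], [0.001, -1.0, -0.001]]
wrist_force: [-0.0, 0.8, -0.1]
finger_gap: 48.2
```

```bash
python3 -c "
from fit import *
c=look('w9.png')"
```

```text
21.9 [515.1 229.2 219.1] 69.2 48.3 [2.6 1.1 4. ]
```

View pics/w9.png

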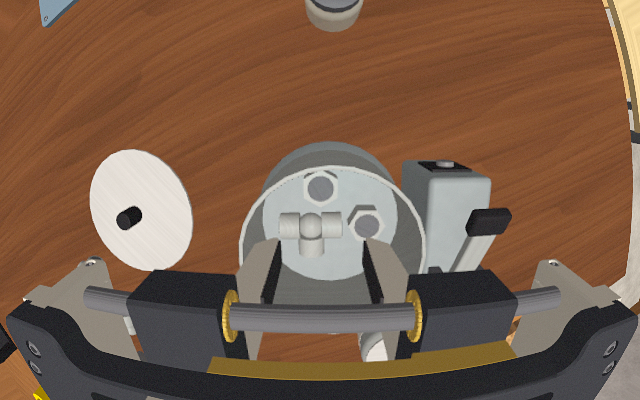

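Emit:
send_rows:
  moves:
    - {"dp": [-1,-30,0],"roll": -6}
    - {"dp": [-1,-40,0],"roll": -6}
    - {"dp": [-1,-40,0],"roll": -6}
    - {"dp": [-1,-40,0],"roll": -4}
    - {"dp": [-1,-40,0],"roll": 0}
    - {"dp": [-1,-40,0],"roll": 0}
    - {"dp": [0,-40,-10],"roll": 0}
    - {"dp": [0,-40,-30],"roll": 0}
    - {"dp": [0,-40,-30],"roll": 0}
    - {"dp": [0,-40,-30],"roll": 0}
    - {"dp": [0,-10,-26],"roll": 0}
    - {"dp": [0,0,0],"roll": 0}
  jaw: 0.56

```text
time: 23.4
tool_pos: [504.7, -171.6, 83.4]
tool_rot: [[0.681, -0.004, -0.733], [0.733, 0.002, 0.681], [-0.001, -1.0, 0.005]]
wrist_force: [-0.6, 0.6, 0.6]
finger_gap: 52.0
```

```bash
python3 -c "
from fit import *
c=look('w10.png')
print(fit(c,'tee',[525.3,-188.9,np.radians(-132.8)],r=70))"
```

```text
23.45 [ 505.7 -171.3   84.8] 47.2 52.1 [0.6 0.2 1.3]
(array([ 525.4, -188.9, -133. ]), np.float64(0.967))
```

View pics/w10.png

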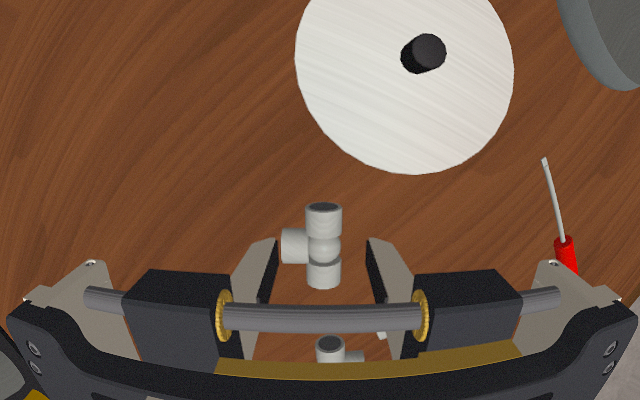

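Emit:
send_rows:
  moves:
    - {"dp": [0,0,-35],"roll": 0}
    - {"dp": [0,0,-30],"roll": 0}
    - {"dp": [0,0,-16],"roll": 0}
    - {"dp": [0,0,0],"roll": 0}

```text
time: 23.95
tool_pos: [506.3, -170.9, 4.4]
tool_rot: [[0.679, -0.001, -0.734], [0.734, 0.0, 0.679], [-0.0, -1.0, 0.001]]
wrist_force: [-0.2, 0.5, -0.3]
finger_gap: 52.2
```

Emit:
send_rows:
  moves:
    - {"dp": [0,0,0],"roll": 0}
    - {"dp": [0,0,0],"roll": 0}
    - {"dp": [0,0,0],"roll": 0}
    - {"dp": [0,0,0],"roll": 0}
  jaw: 0

```text
time: 24.45
tool_pos: [506.9, -171.9, 5.2]
tool_rot: [[0.679, 0.001, -0.734], [0.734, -0.001, 0.679], [0.0, -1.0, -0.002]]
wrist_force: [-0.7, 0.3, 4.6]
finger_gap: 29.5
```

Emit:
send_rows:
  moves:
    - {"dp": [0,0,30],"roll": 0}
    - {"dp": [0,0,50],"roll": 0}
    - {"dp": [0,0,50],"roll": 0}
    - {"dp": [0,0,40],"roll": 0}
    - {"dp": [0,0,30],"roll": 0}

```text
time: 25.08
tool_pos: [506.3, -171.7, 206.1]
tool_rot: [[0.679, 0.001, -0.734], [0.734, -0.001, 0.679], [0.0, -1.0, -0.001]]
wrist_force: [0.1, -0.4, -1.7]
finger_gap: 29.2
```

Emit:
send_rows:
  moves:
    - {"dp": [5,33,0],"roll": 6}
    - {"dp": [5,40,0],"roll": 6}
    - {"dp": [6,40,0],"roll": 6}
    - {"dp": [6,40,0],"roll": 4.5}
    - {"dp": [6,40,0],"roll": 0}
    - {"dp": [6,40,0],"roll": 0}
    - {"dp": [6,40,0],"roll": 0}
    - {"dp": [6,40,0],"roll": 0}
    - {"dp": [6,40,0],"roll": 0}
    - {"dp": [5,30,0],"roll": 0}
    - {"dp": [0,20,0],"roll": 0}
    - {"dp": [0,0,0],"roll": 0}

```text
time: 26.58
tool_pos: [562.7, 232.2, 203.8]
tool_rot: [[0.345, -0.001, -0.939], [0.939, -0.0, 0.345], [-0.001, -1.0, 0.001]]
wrist_force: [-1.3, 0.4, -1.5]
finger_gap: 28.8
```

Emit:
send_rows:
  moves:
    - {"dp": [0,0,-35],"roll": 0}
    - {"dp": [0,0,-35],"roll": 0}
    - {"dp": [0,0,-25],"roll": 0}
    - {"dp": [0,0,-15],"roll": 0}
    - {"dp": [0,0,0],"roll": 0}
    - {"dp": [0,0,0],"roll": 0}

```text
time: 27.32
tool_pos: [564.2, 231.2, 95.5]
tool_rot: [[0.347, 0.002, -0.938], [0.938, 0.0, 0.347], [0.001, -1.0, -0.002]]
wrist_force: [0.3, -0.0, -1.5]
finger_gap: 29.5
```

Emit:
send_rows:
  moves:
    - {"dp": [0,0,0],"roll": 0}
    - {"dp": [0,0,0],"roll": 0}
    - {"dp": [0,0,0],"roll": 0}
    - {"dp": [0,0,40],"roll": 0}
    - {"dp": [0,0,50],"roll": 0}
    - {"dp": [0,0,30],"roll": 0}
  jaw: 0.52

```text
time: 28.08
tool_pos: [564.2, 231.7, 217.4]
tool_rot: [[0.347, 0.004, -0.938], [0.938, 0.001, 0.347], [0.002, -1.0, -0.003]]
wrist_force: [-0.5, -0.6, -0.4]
finger_gap: 48.3
```

```bash
python3 -c "
from fit import *
c=look('w11.png')
t=cam('top','t11.png')"
```

```text
28.12 [565.7 232.  221.2] 69.7 48.2 [2.  0.5 3.9]
```

View pics/w11.png

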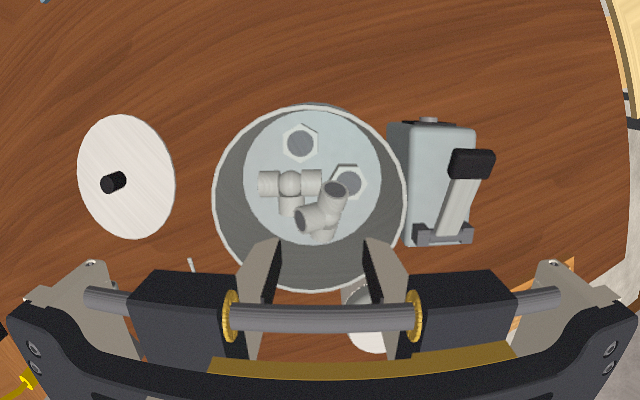

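View pics/t11.png

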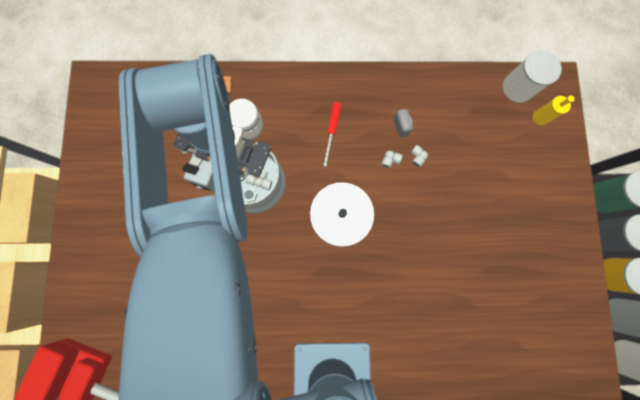

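Emit:
send_rows:
  moves:
    - {"dp": [4,-32,0],"roll": -1.7}
    - {"dp": [4,-40,0],"roll": 0}
    - {"dp": [4,-40,0],"roll": 0}
    - {"dp": [4,-40,0],"roll": 0}
    - {"dp": [5,-40,0],"roll": 0}
    - {"dp": [5,-40,-10],"roll": 0}
    - {"dp": [5,-40,-20],"roll": 0}
    - {"dp": [5,-40,-30],"roll": 0}
    - {"dp": [5,-40,-30],"roll": 0}
    - {"dp": [5,-40,-30],"roll": 0}
    - {"dp": [2,-10,-10],"roll": 0}
    - {"dp": [0,0,0],"roll": 0}
  jaw: 0.56

```text
time: 29.68
tool_pos: [610.4, -170.3, 82.8]
tool_rot: [[0.376, -0.003, -0.927], [0.927, 0.002, 0.376], [0.001, -1.0, 0.003]]
wrist_force: [0.1, 0.8, -1.0]
finger_gap: 51.8
```

```bash
python3 -c "
from fit import *
c=look('w12.png')
print(fit(c,'elbow',[636.2,-179.8,np.radians(158)],r=70))"
```

```text
29.72 [ 611.  -169.7   84. ] 68.0 52.1 [-1.3  1.4  0.1]
(array([ 636. , -179.8,  156.8]), np.float64(0.969))
```

View pics/w12.png

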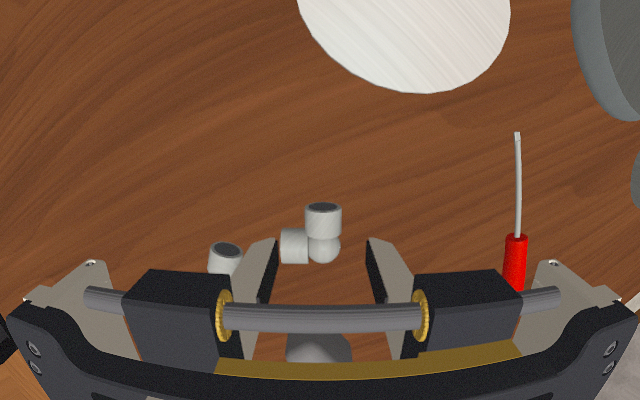

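Emit:
send_rows:
  moves:
    - {"dp": [1,0,-35],"roll": -1}
    - {"dp": [0,0,-30],"roll": 0}
    - {"dp": [0,0,-15],"roll": 0}
    - {"dp": [0,0,0],"roll": 0}

```text
time: 30.22
tool_pos: [612.2, -169.4, 4.3]
tool_rot: [[0.389, -0.001, -0.921], [0.921, 0.001, 0.389], [0.0, -1.0, 0.001]]
wrist_force: [0.5, -0.0, -0.1]
finger_gap: 51.9
```

Emit:
send_rows:
  moves:
    - {"dp": [0,0,0],"roll": 0}
    - {"dp": [0,0,0],"roll": 0}
    - {"dp": [0,0,0],"roll": 0}
    - {"dp": [0,0,0],"roll": 0}
  jaw: 0

```text
time: 30.72
tool_pos: [613.0, -170.9, 5.5]
tool_rot: [[0.391, 0.002, -0.92], [0.92, -0.001, 0.391], [0.0, -1.0, -0.002]]
wrist_force: [-0.2, 1.2, 5.8]
finger_gap: 28.9
```

Emit:
send_rows:
  moves:
    - {"dp": [0,0,30],"roll": 0}
    - {"dp": [0,0,50],"roll": 0}
    - {"dp": [0,0,50],"roll": 0}
    - {"dp": [0,0,40],"roll": 0}
    - {"dp": [0,0,30],"roll": 0}

```text
time: 31.35
tool_pos: [612.3, -170.8, 206.0]
tool_rot: [[0.391, 0.001, -0.92], [0.92, -0.0, 0.391], [-0.0, -1.0, -0.001]]
wrist_force: [0.4, 0.9, -2.9]
finger_gap: 29.4
```

Emit:
send_rows:
  moves:
    - {"dp": [-9,30,0],"roll": 2.5}
    - {"dp": [-10,40,0],"roll": 0}
    - {"dp": [-10,40,0],"roll": 0}
    - {"dp": [-10,40,0],"roll": 0}
    - {"dp": [-10,40,0],"roll": 0}
    - {"dp": [-10,40,0],"roll": 0}
    - {"dp": [-10,40,0],"roll": 0}
    - {"dp": [-10,40,0],"roll": 0}
    - {"dp": [-10,40,0],"roll": 0}
    - {"dp": [-4,20,0],"roll": 0}
    - {"dp": [0,0,0],"roll": 0}

```text
time: 32.72
tool_pos: [518.9, 200.2, 204.0]
tool_rot: [[0.348, -0.001, -0.937], [0.937, -0.0, 0.348], [-0.001, -1.0, 0.0]]
wrist_force: [-0.4, -0.4, -1.5]
finger_gap: 29.0
```

Emit:
send_rows:
  moves:
    - {"dp": [0,0,-35],"roll": 0}
    - {"dp": [0,0,-35],"roll": 0}
    - {"dp": [0,0,-25],"roll": 0}
    - {"dp": [0,0,-12],"roll": 0}
    - {"dp": [0,0,0],"roll": 0}
    - {"dp": [0,0,0],"roll": 0}

```text
time: 33.48
tool_pos: [520.3, 199.1, 98.4]
tool_rot: [[0.351, 0.002, -0.937], [0.937, 0.0, 0.351], [0.001, -1.0, -0.002]]
wrist_force: [-0.4, -0.0, -1.3]
finger_gap: 29.5
```

Emit:
send_rows:
  moves:
    - {"dp": [0,0,0],"roll": 0}
    - {"dp": [0,0,0],"roll": 0}
    - {"dp": [0,0,0],"roll": 0}
    - {"dp": [0,0,40],"roll": 0}
    - {"dp": [0,0,50],"roll": 0}
    - {"dp": [0,0,30],"roll": 0}
  jaw: 0.5

```text
time: 34.22
tool_pos: [520.3, 199.8, 220.8]
tool_rot: [[0.35, 0.004, -0.937], [0.937, 0.001, 0.35], [0.002, -1.0, -0.004]]
wrist_force: [-1.0, 0.3, -0.9]
finger_gap: 46.3
```

```bash
python3 -c "
from fit import *
c=look('w13.png')"
```

```text
34.28 [522.  200.1 224.5] 69.5 46.6 [2.  0.2 2.2]
```

View pics/w13.png

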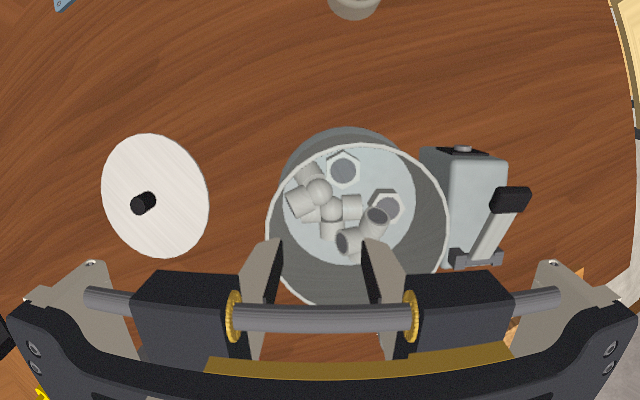

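Emit:
send_rows:
  moves:
    - {"dp": [8,-35,0],"roll": -6}
    - {"dp": [8,-40,0],"roll": -6}
    - {"dp": [8,-40,0],"roll": -6}
    - {"dp": [8,-40,0],"roll": 0}
    - {"dp": [8,-40,0],"roll": 0}
    - {"dp": [8,-40,0],"roll": 0}
    - {"dp": [8,-40,0],"roll": 0}
    - {"dp": [8,-40,-15],"roll": 0}
    - {"dp": [8,-40,-30],"roll": 0}
    - {"dp": [8,-40,-30],"roll": 0}
    - {"dp": [8,-40,-30],"roll": 0}
    - {"dp": [6,-28,-28],"roll": 0}
  jaw: 0.56

```text
time: 35.78
tool_pos: [613.4, -265.5, 83.2]
tool_rot: [[0.623, 0.0, -0.782], [0.782, -0.001, 0.623], [-0.0, -1.0, -0.001]]
wrist_force: [0.5, 0.1, 0.1]
finger_gap: 52.2
```

Emit:
send_rows:
  moves:
    - {"dp": [0,0,0],"roll": 0}
    - {"dp": [0,0,0],"roll": 0}

```text
time: 36.02
tool_pos: [613.4, -263.1, 84.9]
tool_rot: [[0.622, 0.0, -0.783], [0.783, 0.0, 0.622], [0.0, -1.0, -0.0]]
wrist_force: [0.0, -0.0, 0.3]
finger_gap: 52.1
```

```bash
python3 -c "
from fit import *
c=look('w14.png')
print(fit(c,'elbow',[635.7,-279.3,np.radians(51.5)],r=70))"
```

```text
36.08 [ 613.8 -262.8   85.6] 51.5 52.4 [ 0.7 -0.1 -0.8]
(array([ 635.8, -279. ,   52.4]), np.float64(0.412))
```

View pics/w14.png

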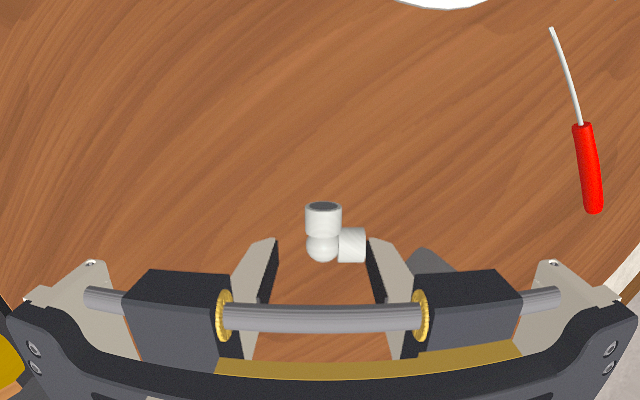

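Emit:
send_rows:
  moves:
    - {"dp": [1,0,-35],"roll": 0}
    - {"dp": [0,0,-30],"roll": 0}
    - {"dp": [0,0,-16],"roll": 0}
    - {"dp": [0,0,0],"roll": 0}

```text
time: 36.58
tool_pos: [614.2, -262.7, 3.3]
tool_rot: [[0.622, -0.001, -0.783], [0.783, 0.001, 0.622], [-0.0, -1.0, 0.001]]
wrist_force: [-0.1, -0.7, 0.4]
finger_gap: 51.9
```

Emit:
send_rows:
  moves:
    - {"dp": [0,0,0],"roll": 0}
    - {"dp": [0,0,0],"roll": 0}
    - {"dp": [0,0,0],"roll": 0}
    - {"dp": [0,0,0],"roll": 0}
  jaw: 0

```text
time: 37.08
tool_pos: [615.0, -264.0, 4.4]
tool_rot: [[0.623, 0.002, -0.783], [0.783, -0.001, 0.623], [0.0, -1.0, -0.002]]
wrist_force: [-0.9, 0.5, 4.6]
finger_gap: 28.8
```

Emit:
send_rows:
  moves:
    - {"dp": [0,0,30],"roll": 0}
    - {"dp": [0,0,50],"roll": 0}
    - {"dp": [0,0,50],"roll": 0}
    - {"dp": [0,0,40],"roll": 0}
    - {"dp": [0,0,30],"roll": 0}

```text
time: 37.7
tool_pos: [614.4, -263.8, 205.2]
tool_rot: [[0.622, 0.001, -0.783], [0.783, -0.001, 0.622], [0.0, -1.0, -0.001]]
wrist_force: [0.4, -0.9, -2.2]
finger_gap: 29.3
```

Emit:
send_rows:
  moves:
    - {"dp": [-5,30,0],"roll": 6}
    - {"dp": [-5,40,0],"roll": 6}
    - {"dp": [-5,40,0],"roll": 6}
    - {"dp": [-5,40,0],"roll": 0}
    - {"dp": [-5,40,0],"roll": 0}
    - {"dp": [-5,40,0],"roll": 0}
    - {"dp": [-5,40,0],"roll": 0}
    - {"dp": [-5,40,0],"roll": 0}
    - {"dp": [-5,40,0],"roll": 0}
    - {"dp": [-5,40,0],"roll": 0}
    - {"dp": [-4,40,0],"roll": 0}
    - {"dp": [-4,27,0],"roll": 0}

```text
time: 39.2
tool_pos: [555.5, 195.0, 202.9]
tool_rot: [[0.349, -0.001, -0.937], [0.937, 0.0, 0.349], [-0.0, -1.0, 0.001]]
wrist_force: [-0.2, -0.3, -1.1]
finger_gap: 28.9
```

Emit:
send_rows:
  moves:
    - {"dp": [0,0,0],"roll": 0}
    - {"dp": [0,0,-35],"roll": 0}
    - {"dp": [0,0,-35],"roll": 0}
    - {"dp": [0,0,-20],"roll": 0}
    - {"dp": [0,0,-10],"roll": 0}
    - {"dp": [0,0,0],"roll": 0}
    - {"dp": [0,0,0],"roll": 0}

```text
time: 40.08
tool_pos: [557.2, 193.2, 104.4]
tool_rot: [[0.35, 0.002, -0.937], [0.937, 0.0, 0.35], [0.001, -1.0, -0.002]]
wrist_force: [-1.0, 0.0, -1.6]
finger_gap: 29.3
```

Emit:
send_rows:
  moves:
    - {"dp": [0,0,0],"roll": 0}
    - {"dp": [0,0,0],"roll": 0}
    - {"dp": [0,0,0],"roll": 0}
    - {"dp": [0,0,40],"roll": 0}
    - {"dp": [0,0,50],"roll": 0}
    - {"dp": [0,0,30],"roll": 0}
    - {"dp": [-40,0,0],"roll": 0}
    - {"dp": [-30,0,0],"roll": 0}
  jaw: 0.5

```text
time: 41.08
tool_pos: [485.4, 193.4, 224.0]
tool_rot: [[0.35, 0.001, -0.937], [0.937, 0.0, 0.35], [0.001, -1.0, -0.001]]
wrist_force: [-0.5, 0.8, -0.2]
finger_gap: 46.8
```

```bash
python3 -c "
from fit import *
c=look('w15.png');cam('scene','s15.png')"
```

```text
41.12 [481.6 193.7 223.7] 69.6 46.7 [-3.3 -0.1 -0.6]
```

View pics/w15.png

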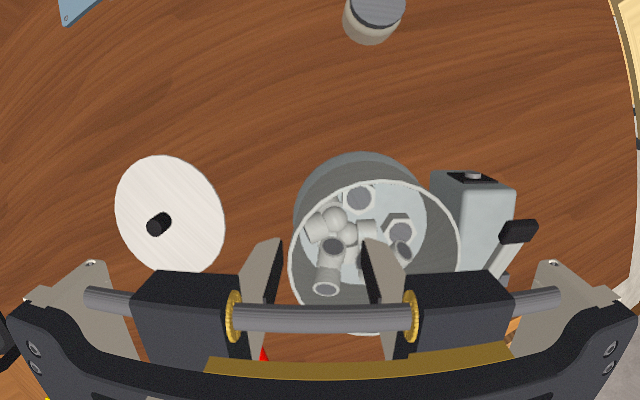

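View pics/s15.png

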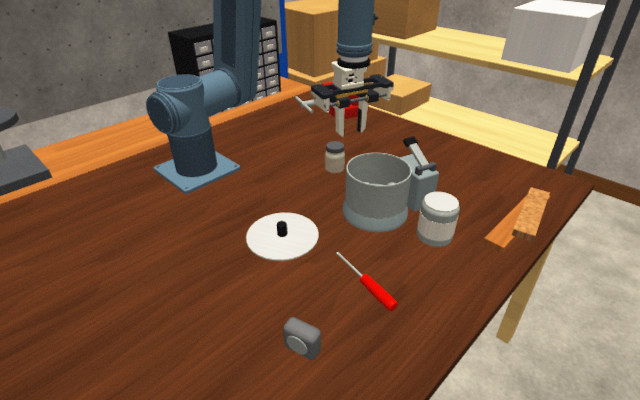

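Emit:
send_rows:
  moves:
    - {"dp": [40,0,0],"roll": 0}
    - {"dp": [50,0,0],"roll": 0}
    - {"dp": [50,0,0],"roll": 0}
    - {"dp": [10,0,0],"roll": 0}
    - {"dp": [0,0,0],"roll": 0}
    - {"dp": [0,0,0],"roll": 0}

```text
time: 41.92
tool_pos: [635.4, 193.6, 223.5]
tool_rot: [[0.35, -0.001, -0.937], [0.937, -0.0, 0.35], [-0.0, -1.0, 0.001]]
wrist_force: [-0.1, 0.3, 0.1]
finger_gap: 46.4
```

```bash
python3 -c "
from fit import *
c=look('w16.png')
cv2.imwrite('pics/w16z.png',cv2.resize(c['color'][60:320,190:470],None,fx=2.2,fy=2.2,interpolation=cv2.INTER_CUBIC))"
```

```text
41.98 [635.3 193.7 223.8] 69.5 46.4 [-0.2 -0.3 -1. ]
```

View pics/w16.png

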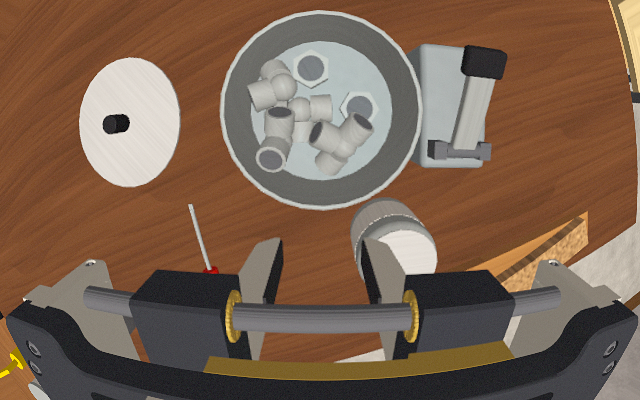

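View pics/w16z.png

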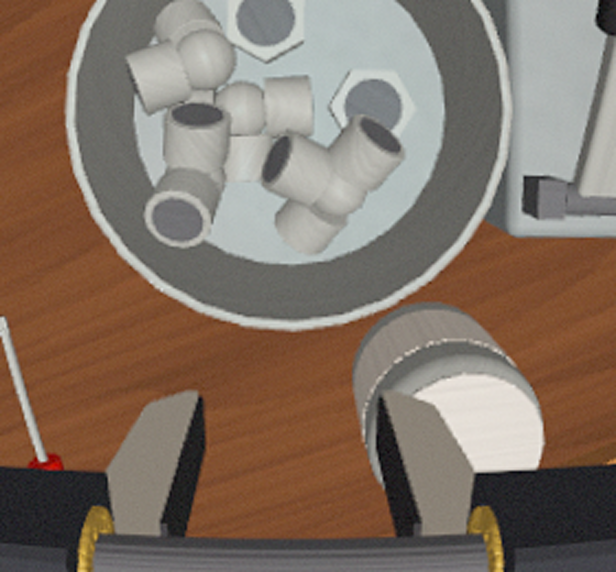

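```bash
cat > ring.py <<'E'
from fit import *
from scipy.optimize import least_squares
def rim(c,fish,g=(555.3,223.1)):
    img=cv2.cvtColor(c['color'],cv2.COLOR_BGR2GRAY).astype(np.float32)
    cx,cy=g
    for it in range(3):
        pts=[]
        for a in np.radians(np.arange(0,360,4)):
            rs=np.arange(74,91,.25); uv=np.array([proj(c,[cx+r*np.cos(a),cy+r*np.sin(a),140],fish) for r in rs],np.float32)
            if uv.min()<2 or uv[:,0].max()>637 or uv[:,1].max()>230 and fish: continue
            v=cv2.remap(img,uv[:,0].reshape(1,-1),uv[:,1].reshape(1,-1),cv2.INTER_LINEAR)[0]
            w=np.clip(v-np.percentile(v,60),0,None)
            if v.max()-np.median(v)<25: continue
            r=np.sum(w*rs)/w.sum(); pts.append([cx+r*np.cos(a),cy+r*np.sin(a)])
        pts=np.array(pts)
        o=least_squares(lambda q:np.hypot(pts[:,0]-q[0],pts[:,1]-q[1])-82,[cx,cy],loss='soft_l1'); cx,cy=o.x
    res=np.hypot(pts[:,0]-cx,pts[:,1]-cy)
    return np.round([cx,cy],1),len(pts),np.round([np.median(res),res.std()],2)
E
python3 -c "
from ring import *
c=look('w17.png'); print(rim(c,True))
t=cam('scene'); print(rim(t,False))
t=cam('top'); print(rim(t,False))
# knob
def kfit(c,fish,u,v): print('knob',ray2z(c,u,v,50,fish))
kfit(c,True,123,124)
"
python3 - <<'E'
import cv2
a=cv2.imread('pics/w17.png')[50:200,60:200]; b=cv2.imread('pics/s15.png')[205:265,235:330]; 
cv2.imwrite('pics/z1.png',cv2.resize(a,None,fx=4,fy=4,interpolation=cv2.INTER_CUBIC))
cv2.imwrite('pics/z2.png',cv2.resize(b,None,fx=6,fy=6,interpolation=cv2.INTER_CUBIC))
E
```

```text
42.02 [635.4 193.7 224. ] 69.5 46.3 [ 0.  -0.1  0.4]
(array([558.1, 222.4]), 87, array([81.55,  0.71]))
(array([558.4, 220.5]), 58, array([81.65,  0.83]))
(array([557.5, 225.1]), 25, array([82.12,  1.68]))
knob [472.42991593 -11.15439054  50.        ]
```

View pics/z1.png

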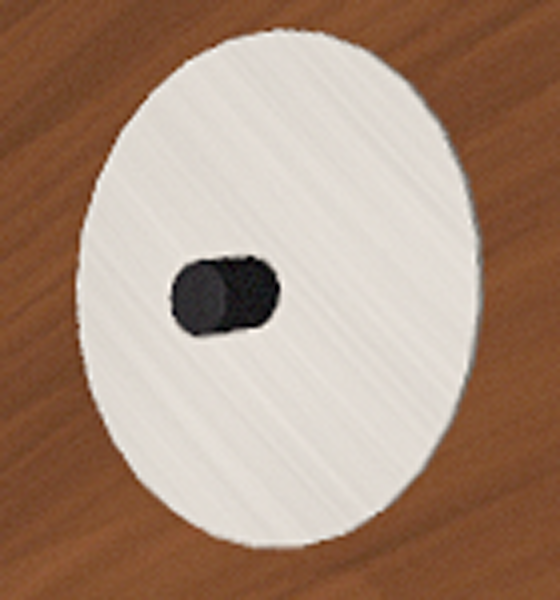

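Emit:
send_rows:
  moves:
    - {"dp": [-12,-5,0],"roll": -9}
    - {"dp": [-12,-5,0],"roll": -9}
    - {"dp": [-12,-5,0],"roll": -9}
    - {"dp": [-12,-5,0],"roll": -9}
    - {"dp": [-12,-5,0],"roll": -9}
    - {"dp": [-12,-5,0],"roll": -9}
    - {"dp": [-12,-5,0],"roll": -9}
    - {"dp": [-12,-5,0],"roll": -9}
    - {"dp": [-10,-5,0],"roll": -9}
    - {"dp": [0,0,0],"roll": -9}
    - {"dp": [0,0,0],"roll": 0}
    - {"dp": [0,0,0],"roll": 0}

```text
time: 43.62
tool_pos: [530.2, 148.5, 223.7]
tool_rot: [[0.938, 0.001, 0.347], [-0.347, 0.0, 0.938], [0.0, -1.0, 0.0]]
wrist_force: [0.1, 0.1, 0.1]
finger_gap: 46.4
```

```bash
python3 -c "
from ring import *
c=look('w18.png'); print(rim(c,True))
cv2.imwrite('pics/w18z.png',cv2.resize(c['color'][0:260,180:480],None,fx=2.2,fy=2.2,interpolation=cv2.INTER_CUBIC))"
```

```text
43.68 [530.2 148.5 223.6] -20.3 46.6 [-0.2  0.6  0.3]
(array([558.2, 222.5]), 90, array([81.59,  0.73]))
```

View pics/w18z.png

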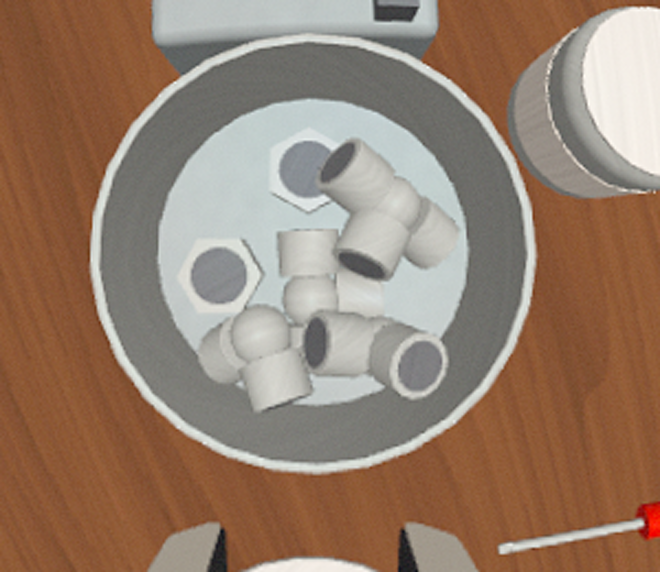

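Emit:
send_rows:
  moves:
    - {"dp": [-12,-25,0],"roll": 0}
    - {"dp": [-15,-35,-10],"roll": 0}
    - {"dp": [-15,-40,-30],"roll": 0}
    - {"dp": [-15,-40,-30],"roll": 0}
    - {"dp": [-14,-40,-30],"roll": 0}
    - {"dp": [0,0,0],"roll": 0}
    - {"dp": [0,0,0],"roll": 0}
  jaw: 0.56

```text
time: 44.55
tool_pos: [460.0, -31.5, 123.9]
tool_rot: [[0.937, 0.001, 0.35], [-0.35, 0.0, 0.937], [0.001, -1.0, 0.001]]
wrist_force: [-0.3, -0.2, -0.0]
finger_gap: 52.0
```

```bash
python3 -c "
from ring import *
c=look('w19.png')
cv2.imwrite('pics/w19z.png',cv2.resize(c['color'][60:300,190:460],None,fx=2.5,fy=2.5,interpolation=cv2.INTER_CUBIC))"
```

```text
44.6 [460.4 -31.2 124.2] -20.4 51.9 [-0.5 -0.2  0.6]
```

View pics/w19.png

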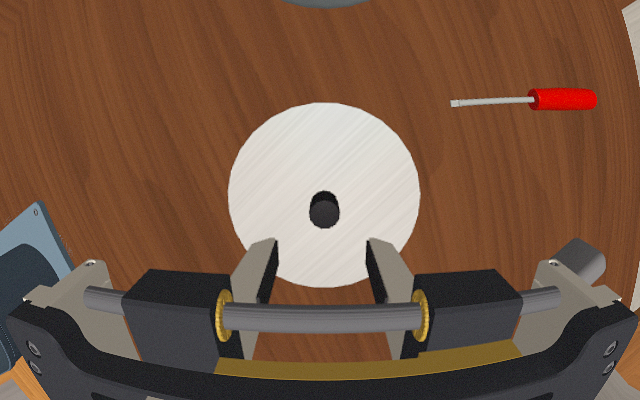

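```bash
cat >> ring.py <<'E'
def disc(c,fish,g,z=16,R=92,vmax=235):
    hsv=cv2.cvtColor(c['color'],cv2.COLOR_BGR2HSV); img=hsv[...,1].astype(np.float32)
    cx,cy=g
    for it in range(3):
        pts=[]
        for a in np.radians(np.arange(0,360,3)):
            rs=np.arange(R-14,R+14,.25); uv=np.array([proj(c,[cx+r*np.cos(a),cy+r*np.sin(a),z],fish) for r in rs],np.float32)
            if uv.min()<2 or uv[:,0].max()>637 or uv[:,1].max()>(vmax if fish else 398): continue
            v=cv2.remap(img,uv[:,0].reshape(1,-1),uv[:,1].reshape(1,-1),cv2.INTER_LINEAR)[0]
            if v[0]>60 or v[-1]<90: continue
            r=rs[np.argmax(v>70)]; pts.append([cx+r*np.cos(a),cy+r*np.sin(a)])
        pts=np.array(pts); o=least_squares(lambda q:np.hypot(pts[:,0]-q[0],pts[:,1]-q[1])-R,[cx,cy],loss='soft_l1'); cx,cy=o.x
    res=np.hypot(pts[:,0]-cx,pts[:,1]-cy); return np.round([cx,cy],1),len(pts),np.round([np.median(res),res.std()],2)
E
python3 -c "
from ring import *
c=cam('wrist'); print(disc(c,True,(459,-31)))
t=cam('scene');print(disc(t,False,(459,-31)))
print(ray2z(c,324,213,50,True))
print(proj(c,[459,-31,50],True))
"
```

```text
(array([461.4, -34.5]), 72, array([91.78,  0.42]))
(array([463.4, -37.4]), 120, array([92.73,  0.76]))
[462.44185334 -32.34771762  50.        ]
(np.float64(319.4757244449698), np.float64(212.93327549683605))
```

View pics/w19z.png

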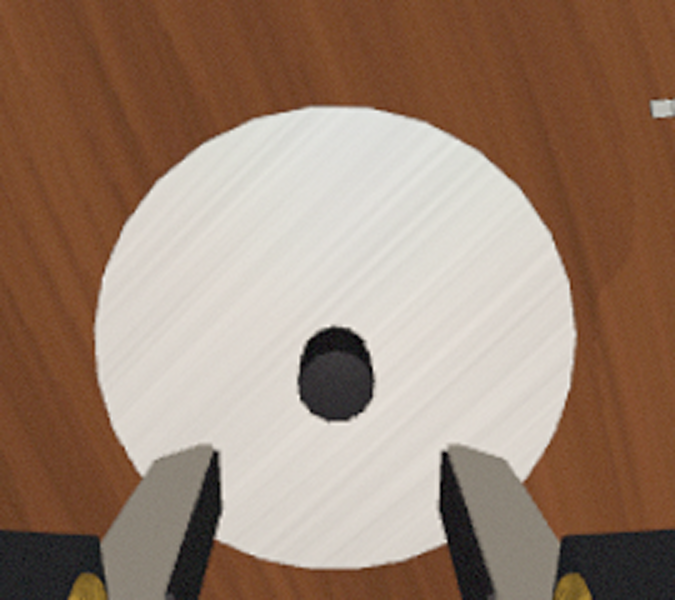

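Emit:
send_rows:
  moves:
    - {"dp": [1.6,-2.6,-30],"roll": 0}
    - {"dp": [0,0,-30],"roll": 0}
    - {"dp": [0,0,-25],"roll": 0}
    - {"dp": [0,0,-18],"roll": 0}
    - {"dp": [0,0,0],"roll": 0}

```text
time: 45.32
tool_pos: [460.6, -33.2, 19.8]
tool_rot: [[0.937, -0.002, 0.348], [-0.348, 0.001, 0.937], [-0.002, -1.0, 0.0]]
wrist_force: [-0.2, -0.3, 0.0]
finger_gap: 52.4
```

Emit:
send_rows:
  moves:
    - {"dp": [0,0,0],"roll": 0}
    - {"dp": [0,0,0],"roll": 0}
    - {"dp": [0,0,0],"roll": 0}
    - {"dp": [0,0,0],"roll": 0}
  jaw: 0
  squeeze: 50

```text
time: 45.82
tool_pos: [461.4, -34.3, 21.0]
tool_rot: [[0.937, 0.001, 0.35], [-0.35, -0.0, 0.937], [0.001, -1.0, 0.0]]
wrist_force: [0.1, 0.4, 5.1]
finger_gap: 25.1
```

```bash
python3 -c "
from ring import *
c=look('w20.png'); print(disc(c,True,(462,-34),z=16))
"
```

```text
45.88 [461.4 -34.3  21. ] -20.5 25.5 [-1.1  0.3  5.9]
(array([461.4, -34.9]), 56, array([91.99,  0.41]))
```

View pics/w20.png

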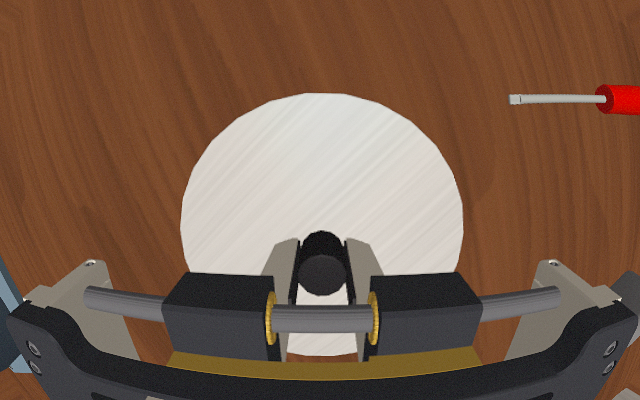

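Emit:
send_rows:
  moves:
    - {"dp": [0,0,15],"roll": 0}
    - {"dp": [0,0,30],"roll": 0}
    - {"dp": [0,0,40],"roll": 0}
    - {"dp": [0,0,40],"roll": 0}
    - {"dp": [0,0,40],"roll": 0}
    - {"dp": [0,0,25],"roll": 0}
    - {"dp": [0,0,0],"roll": 0}

```text
time: 46.75
tool_pos: [461.8, -34.6, 211.7]
tool_rot: [[0.937, 0.003, 0.35], [-0.35, -0.001, 0.937], [0.004, -1.0, 0.0]]
wrist_force: [-0.7, -0.4, -2.6]
finger_gap: 25.2
```

Emit:
send_rows:
  moves:
    - {"dp": [6,16,0],"roll": 0}
    - {"dp": [11,30,0],"roll": 0}
    - {"dp": [12,32,0],"roll": 0}
    - {"dp": [12,32,0],"roll": 0}
    - {"dp": [12,32,0],"roll": 0}
    - {"dp": [12,32,0],"roll": 0}
    - {"dp": [12,32,0],"roll": 0}
    - {"dp": [11,30,0],"roll": 0}
    - {"dp": [9,21.3,0],"roll": 0}
    - {"dp": [0,0,0],"roll": 0}
    - {"dp": [0,0,0],"roll": 0}
    - {"dp": [0,0,0],"roll": 0}

```text
time: 48.25
tool_pos: [557.5, 222.1, 209.8]
tool_rot: [[0.936, -0.001, 0.351], [-0.351, -0.001, 0.936], [-0.001, -1.0, -0.001]]
wrist_force: [0.8, -0.2, -2.2]
finger_gap: 25.3
```

```bash
python3 -c "
from ring import *
c=look('w21.png'); print(disc(c,True,(558,222.4),z=bot.observe()['tool_pos'][2]-5)); cam('scene','s21.png')
"
```

```text
48.3 [557.6 222.2 210.1] -20.6 25.1 [-0.3 -0.1 -3.2]
(array([557.3, 221.2]), 31, array([91.74,  0.55]))
```

View pics/w21.png

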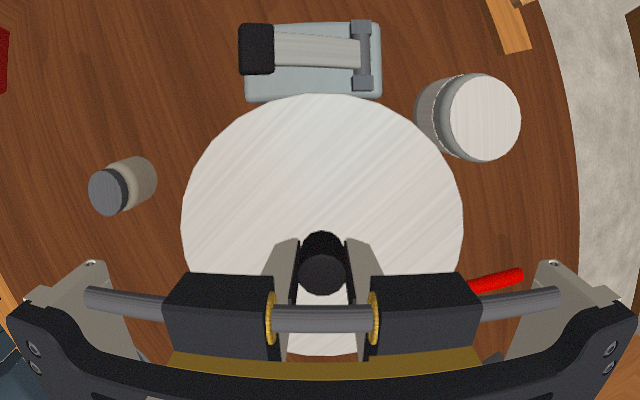

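View pics/s21.png

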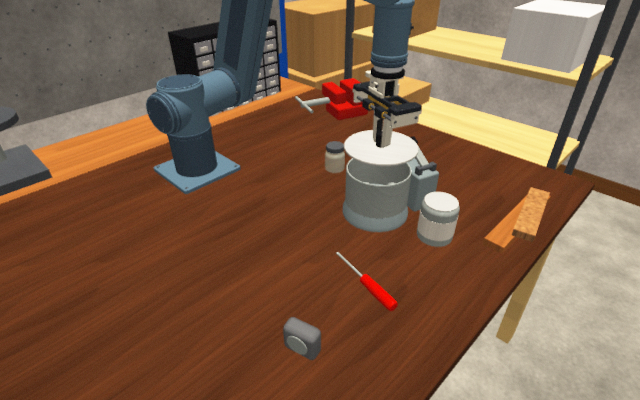

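Emit:
send_rows:
  moves:
    - {"dp": [0.8,1,-10],"roll": 0}
    - {"dp": [0,0,-20],"roll": 0}
    - {"dp": [0,0,-13],"roll": 0}
    - {"dp": [0,0,0],"roll": 0}
    - {"dp": [0,0,0],"roll": 0}

```text
time: 48.98
tool_pos: [559.1, 224.1, 167.8]
tool_rot: [[0.937, 0.001, 0.35], [-0.35, 0.0, 0.937], [0.001, -1.0, 0.0]]
wrist_force: [0.1, 0.0, -2.0]
finger_gap: 25.2
```

Emit:
send_rows:
  moves:
    - {"dp": [0,0,-4],"roll": 0}
    - {"dp": [0,0,-3],"roll": 0}
    - {"dp": [0,0,0],"roll": 0}

```text
time: 49.35
tool_pos: [558.5, 224.1, 160.1]
tool_rot: [[0.937, -0.0, 0.35], [-0.35, -0.0, 0.937], [-0.0, -1.0, -0.0]]
wrist_force: [0.6, -0.4, -2.8]
finger_gap: 25.5
```

Emit:
send_rows:
  moves:
    - {"dp": [0,0,-3],"roll": 0}
    - {"dp": [0,0,0],"roll": 0}
    - {"dp": [0,0,0],"roll": 0}

```text
time: 49.72
tool_pos: [558.7, 224.1, 157.4]
tool_rot: [[0.937, 0.0, 0.35], [-0.35, 0.0, 0.937], [0.0, -1.0, 0.0]]
wrist_force: [-0.1, -0.2, -2.7]
finger_gap: 25.2
```

Emit:
send_rows:
  moves:
    - {"dp": [0,0,-3],"roll": 0}
    - {"dp": [0,0,0],"roll": 0}
    - {"dp": [0,0,0],"roll": 0}

```text
time: 50.1
tool_pos: [558.9, 224.1, 154.7]
tool_rot: [[0.937, 0.001, 0.35], [-0.35, 0.0, 0.937], [0.001, -1.0, 0.0]]
wrist_force: [0.4, -0.9, -1.1]
finger_gap: 25.4
```

Emit:
send_rows:
  moves:
    - {"dp": [-0.3,-0.8,-2],"roll": 0}
    - {"dp": [0,0,0],"roll": 0}
    - {"dp": [0,0,0],"roll": 0}

```text
time: 50.48
tool_pos: [558.1, 223.3, 151.9]
tool_rot: [[0.937, -0.001, 0.35], [-0.35, -0.0, 0.937], [-0.001, -1.0, -0.0]]
wrist_force: [0.3, -0.2, -1.8]
finger_gap: 24.8
```

Emit:
send_rows:
  moves:
    - {"dp": [0,0,-2],"roll": 0}
    - {"dp": [0,0,0],"roll": 0}
    - {"dp": [0,0,0],"roll": 0}

```text
time: 50.85
tool_pos: [558.5, 223.3, 151.1]
tool_rot: [[0.937, 0.001, 0.35], [-0.35, 0.0, 0.937], [0.001, -1.0, 0.0]]
wrist_force: [-1.9, -0.9, 5.8]
finger_gap: 24.9
```

Emit:
send_rows:
  moves:
    - {"dp": [0,0,0],"roll": 0}
    - {"dp": [0,0,0],"roll": 0}
    - {"dp": [0,0,0],"roll": 0}
    - {"dp": [0,0,0],"roll": 0}
  jaw: 0.56

```text
time: 51.35
tool_pos: [558.4, 223.3, 150.2]
tool_rot: [[0.937, -0.0, 0.35], [-0.35, -0.0, 0.937], [-0.0, -1.0, -0.0]]
wrist_force: [0.0, -0.2, -0.4]
finger_gap: 51.8
```

Emit:
send_rows:
  moves:
    - {"dp": [0,0,15],"roll": 0}
    - {"dp": [0,0,30],"roll": 0}
    - {"dp": [0,0,40],"roll": 0}
    - {"dp": [-20,-10,20],"roll": 0}
    - {"dp": [-30,-40,0],"roll": 0}
    - {"dp": [0,-25,0],"roll": 0}
    - {"dp": [0,0,0],"roll": 0}

```text
time: 52.22
tool_pos: [508.6, 147.1, 256.9]
tool_rot: [[0.936, 0.002, 0.352], [-0.352, -0.0, 0.936], [0.002, -1.0, 0.001]]
wrist_force: [0.3, -0.1, 0.1]
finger_gap: 52.3
```

```bash
python3 -c "
from ring import *
c=look('w22.png'); 
for z in (144,146,148): print(z,disc(c,True,(558,222.4),z=z))
t=cam('scene','s22.png')
for z in (144,146,148): print(z,disc(t,False,(558,222.4),z=z))
cv2.imwrite('pics/s22z.png',cv2.resize(t['color'][110:240,310:470],None,fx=4,fy=4,interpolation=cv2.INTER_CUBIC))
"
```

```text
52.28 [508.8 148.  256.6] -20.6 51.7 [ 0.4  0.6 -0. ]
144 (array([558.8, 223.4]), 90, array([92.  ,  1.26]))
146 (array([558.9, 223.9]), 90, array([91.52,  1.26]))
148 (array([559.2, 224.4]), 88, array([91.25,  0.98]))
144 (array([556.9, 223.2]), 43, array([92.23,  2.07]))
146 (array([559.3, 220.2]), 42, array([92.26,  2.04]))
148 (array([561.5, 217.2]), 42, array([92.23,  1.98]))
```

View pics/w22.png

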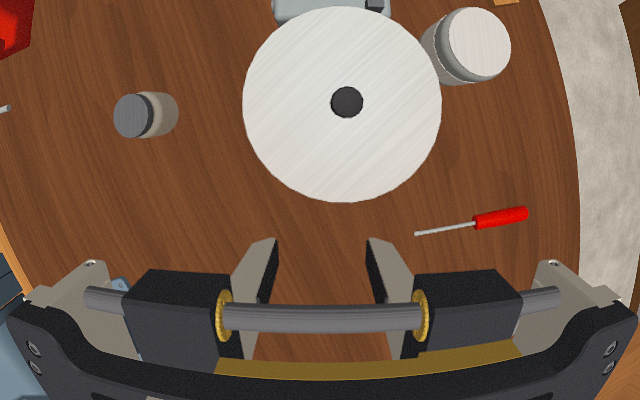

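View pics/s22z.png

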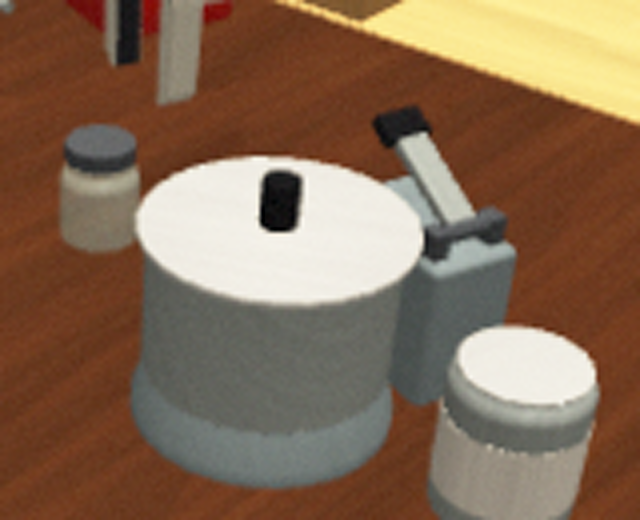

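Emit:
send_rows:
  moves:
    - {"dp": [5,20,0],"roll": 9}
    - {"dp": [5,21,0],"roll": 9}
    - {"dp": [5,21,0],"roll": 9}
    - {"dp": [5,21,0],"roll": 9}
    - {"dp": [5,21,0],"roll": 9}
    - {"dp": [5,21,0],"roll": 9}
    - {"dp": [5,21,0],"roll": 9}
    - {"dp": [5,21,0],"roll": 9}
    - {"dp": [5,21,0],"roll": 9}
    - {"dp": [6,21,-15],"roll": 9}
    - {"dp": [0,0,-10],"roll": 0}
    - {"dp": [0,0,0],"roll": 0}
  jaw: 0

```text
time: 53.82
tool_pos: [558.5, 357.2, 228.9]
tool_rot: [[0.352, -0.003, -0.936], [0.936, -0.001, 0.352], [-0.002, -1.0, 0.002]]
wrist_force: [0.4, -0.4, -0.8]
finger_gap: 0.4
```

```bash
python3 -c "
from ring import *
c=look('w23.png'); s=bot.observe()['tool_pos']
print(proj(c,[s[0],s[1],172],True),proj(c,[559.5,357.5,172],True))
"
```

```text
53.88 [559.  357.  229.9] 69.4 0.8 [-0.5 -0.2 -0.1]
(np.float64(321.66052506926144), np.float64(220.04484592211)) (np.float64(322.4795285082049), np.float64(220.47478507960352))
```

View pics/w23.png

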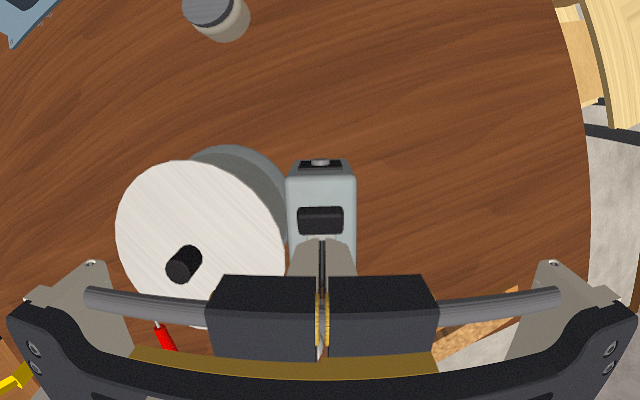

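Emit:
send_rows:
  moves:
    - {"dp": [-3,1,-20],"roll": 0}
    - {"dp": [0,0,-20],"roll": 0}
    - {"dp": [0,0,-10],"roll": 0}
    - {"dp": [0,0,0],"roll": 0}

```text
time: 54.38
tool_pos: [556.3, 357.7, 180.3]
tool_rot: [[0.351, -0.001, -0.936], [0.936, -0.0, 0.351], [-0.001, -1.0, 0.001]]
wrist_force: [0.5, 1.3, -0.2]
finger_gap: 0.8
```

Emit:
send_rows:
  moves:
    - {"dp": [-2,1,-5],"roll": 0}
    - {"dp": [-2,1,-5],"roll": 0}
    - {"dp": [-2,1,-5],"roll": 0}
    - {"dp": [0,0,0],"roll": 0}

```text
time: 54.88
tool_pos: [550.0, 361.2, 165.7]
tool_rot: [[0.35, -0.0, -0.937], [0.937, -0.0, 0.35], [-0.0, -1.0, 0.0]]
wrist_force: [-1.4, -1.3, 3.3]
finger_gap: 0.5
```

Emit:
send_rows:
  moves:
    - {"dp": [0,0,-5],"roll": 0}
    - {"dp": [-1,0,-5],"roll": 0}
    - {"dp": [-1,0,-5],"roll": 0}
    - {"dp": [-1,0,-5],"roll": 0}
    - {"dp": [0,0,0],"roll": 0}

```text
time: 55.5
tool_pos: [547.1, 361.0, 144.4]
tool_rot: [[0.35, -0.001, -0.937], [0.937, -0.001, 0.35], [-0.001, -1.0, 0.001]]
wrist_force: [-0.6, -0.4, -0.5]
finger_gap: 0.8
```

Emit:
send_rows:
  moves:
    - {"dp": [-1,0,-5],"roll": 0}
    - {"dp": [-1,0,-5],"roll": 0}
    - {"dp": [0,0,-4],"roll": 0}
    - {"dp": [0,0,0],"roll": 0}

```text
time: 56.0
tool_pos: [545.2, 361.3, 132.3]
tool_rot: [[0.35, 0.0, -0.937], [0.937, 0.0, 0.35], [0.0, -1.0, -0.0]]
wrist_force: [-2.5, -1.0, 5.6]
finger_gap: 0.9
```

Emit:
send_rows:
  moves:
    - {"dp": [0,0,-1],"roll": 0}
    - {"dp": [0,0,0],"roll": 0}
    - {"dp": [0,0,0],"roll": 0}
    - {"dp": [0,0,10],"roll": 0}
    - {"dp": [0,0,30],"roll": 0}
    - {"dp": [0,0,40],"roll": 0}
    - {"dp": [0,0,40],"roll": 0}
    - {"dp": [0,-40,10],"roll": 0}
    - {"dp": [-20,-50,0],"roll": 0}
    - {"dp": [-30,-50,0],"roll": 0}
    - {"dp": [-30,-50,0],"roll": 0}
    - {"dp": [-30,-40,0],"roll": 0}

```text
time: 57.5
tool_pos: [434.4, 129.6, 260.6]
tool_rot: [[0.351, 0.001, -0.937], [0.937, -0.0, 0.351], [-0.0, -1.0, -0.001]]
wrist_force: [0.8, -1.4, 0.9]
finger_gap: 0.5
```

Emit:
send_rows:
  moves:
    - {"dp": [-30,-40,20],"roll": -9}
    - {"dp": [-30,-30,0],"roll": -9}
    - {"dp": [0,0,0],"roll": -9}
    - {"dp": [0,0,0],"roll": -9}
    - {"dp": [0,0,0],"roll": -9}
    - {"dp": [0,0,0],"roll": -9}
    - {"dp": [0,0,0],"roll": -9}
    - {"dp": [0,0,0],"roll": -9}
    - {"dp": [0,0,0],"roll": -9}
    - {"dp": [0,0,0],"roll": 0}
    - {"dp": [0,0,0],"roll": 0}

```text
time: 58.88
tool_pos: [375.4, 61.3, 280.5]
tool_rot: [[0.981, 0.0, 0.196], [-0.196, -0.0, 0.981], [0.0, -1.0, -0.0]]
wrist_force: [0.9, 1.5, -0.4]
finger_gap: 0.3
```

```bash
python3 -c "
from ring import *
c=look('w24.png'); 
print(disc(c,True,(558,222.4),z=146))
t=cam('scene','s24.png'); print(disc(t,False,(558,222.4),z=146))
cv2.imwrite('pics/s24z.png',cv2.resize(t['color'][110:240,310:470],None,fx=4,fy=4,interpolation=cv2.INTER_CUBIC))
"
```

```text
58.92 [375.4  61.3 280.5] -11.4 0.6 [-0.1  0.4 -0. ]
(array([557., 223.]), 38, array([92.19,  4.01]))
(array([559.1, 219.9]), 37, array([92.24,  2.1 ]))
```

View pics/s24z.png

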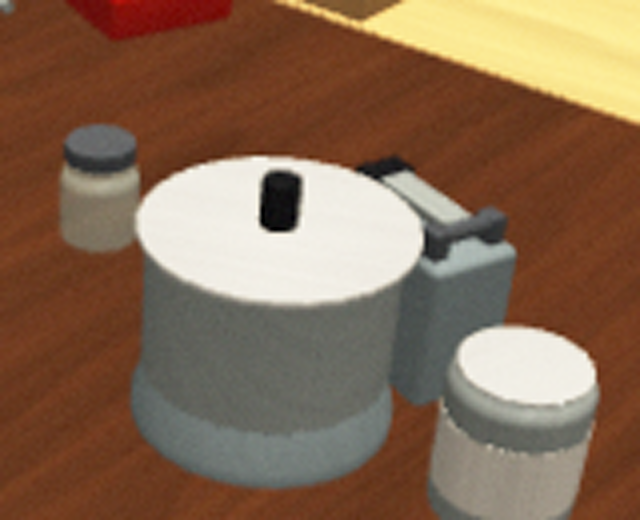

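View pics/w24.png

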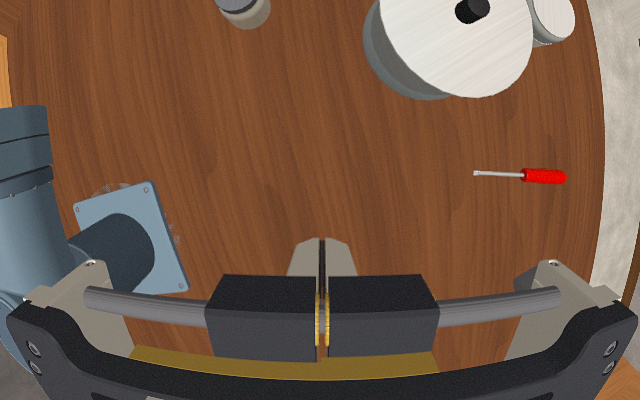

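View pics/s24.png

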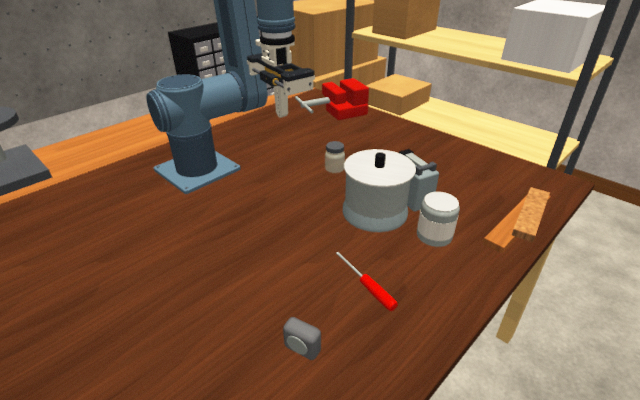

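```bash
python3 -c "
from bench import bot
print(bot.close_job()); print(bot.observe()['time'])"
```

```text
the job is handed in; nothing more can be done
None
the job is handed in; nothing more can be done
```

The job is done and handed in at about 59 s of the 210 s allowed; no verdict is reported, so success rests on my own last checks. All six fittings (two elbows, two tees, two hex caps) went into the tub. I then set the cover on the rim and pressed the start lever until it snapped down.

- **Fittings:** the wrist view before covering showed all six inside the tub. The last elbow lies with one leg pointing up. I estimated its top at roughly 95 mm, well below the rim.
- **Cover:** the fit from the wrist camera puts it about 1 to 2 mm from the tub's centre (limit 8 mm). It touched the rim at the expected height and looks level in the scene view.
- **Lever:** after the arm withdrew, the scene view shows it lying flat and staying down. While I pressed, the force fell to zero at about 144 mm and came back at the bottom, about 132 mm, as a snap should.
- **Bystanders:** all four looked unmoved in the last pictures; the robot was clear of everything.

**Disagreements:** after placing, the scene-camera fit of the cover put its centre about 2.5 mm off. That fit was noisier (about 2 mm scatter) and still within the limit. The last long-range wrist fit was also noisy (about 4 mm scatter). One elbow fit was poor because a finger overlapped it, but the pinch at the pose found earlier held.

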